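Pack a gift case of chocolate bars and press its lid on

ROBOT

A 6-joint arm with a two-finger parallel gripper is mounted at the origin on a cart in front of the work surface, level with it; the furniture and walls round the work are solid. World frame = base frame: x ahead of the robot, y to its left, z up, the work surface at z = 0. Lengths are in m, angles in rad, forces in N, time in s.
With the tool pointing down it reaches from about 0.325 to 0.9 m from the base axis. Payload 6.1 kg.
Tool frame: the origin (TCP) lies at the very end of the fingers, on their centre line; the grasp point (between the pads) lies 19 mm behind it; z points along the fingers, y is the line along which they close (so a half turn about z gives the same grasp; the last joint's range is limited). The gripper opens to 85 mm and grips with 20 to 120 N. Pads are 22 mm wide; open, the fingers measure 114 mm over their backs; the gripper's body (76 mm by 85 mm) begins 54 mm behind the grasp point. The pads swing forward as they close: fully open they stand 13 mm farther back than shut.
Start: joints at [1.193, 0.22, 1.526, -0, 1.395, -0.126], TCP at [0.156, 0.605, 0.231] pointing down, gripper open.
Joint ranges: [-2.98, 2.98], [-0.91, 2.08], [0.09, 2.57], [-1.24, 4.39], [0.2, 2.65], [-2.68, 2.68]. Speed limits (rad/s): [2.57, 2.57, 3.01, 3.14, 3.14, 3.14].

INTERFACE

Orientations are given as a rotation vector (axis times angle).
In Python, from rig import read_state, get_image, hand_in gives the robot as it stands.
- The arm moves only by the tool play_rows, never from a script. Its argument "steps" is text: rows parted by semicolons, each of 7 numbers parted by spaces: the turn, a rotation vector about the world's x, y, z scaled (see below), then the shift along the world's x, y, z scaled (see below), then the closure in counts, from 0 (fully open) to 255 (shut). A call has 1 to 10 rows; each row shifts and turns the commanded pose from where the row before left it; what a row does not reach is not made up. The controller multiplies each number of a shift by 0.04 m and each number of a turn by 6 degrees. A row lasts 1/10 s, in which the tool goes at most 50 mm and 8.59 degrees, less where a joint would pass 70% of its speed; a pose out of reach is approached as far as the arm can. A call with a number of a shift or a turn outside -1 to 1 is refused whole. A call with a gripper value outside its range is refused whole. The fingers move at their own pace and stop on an object; the grip force is fixed at half the most. Time passes only in rows, so rows that do not move let the fingers close. It gives the time, the measured TCP pose, the force, the opening and the grip force at its end, in the units of the state.
- read_state(): the state, without advancing time (a new reading comes with each control period).
- get_image(name): name is "scene" or "top"; returns a dict with "color" (480x640x3 uint8, red, green, blue), "mtx" (3x3 intrinsics, pixels), "pose" (4x4, takes a point from camera to world coordinates). Camera axes: x right, y down, z forward; pixel columns grow to the right and rows downward; lengths in m; the calibration is good to about 2 mm. A picture is of the moment at which its call begins. There is no depth.
- hand_in(): hands the job in; it is judged then, once.
The state is a dict: "time": time; "joint_positions": joint angles; "joint_vel": joint speeds; "tau": joint torques, N m; "ee_pos": TCP position; "eef_rot": TCP orientation; "force": force on the tool from outside, world axes, zero at the start; "moment": the same for the moment, N m; "grip_width": finger opening in m; "gripper_force": force on a finger pad.
Only numpy, scipy, OpenCV 4.12 (cv2) and the standard library are available. Lean on these libraries where they do the work, as an engineer would, in place of code of your own. Each camera call takes 0.05 s, during which the arm holds its last target. There are 200 camera calls.

TASK

Pack the gift case: slide every chocolate bar that lies on the table flat into a slot of its own until it is fully home, its end flush with the front of the case. Then lay the lid squarely on the case, flush on all sides, swing the red-handled bail over onto the lid and leave it pressing there for two seconds, and swing it right back open so that it stays leaning back. Leave the other things on the table alone.

Things in the scene. Friction and masses are not known exactly. Their poses are not given: they have to be found in the camera images.
- stand: Fixed packing stand: light-wood three-slot gift case, hinged steel bail behind it. Origin on the table under the centre of a bar fully home in the middle slot; +x runs from the slot mouths into the case (away from the robot), y left, z up. Case: x -46 to 52, y -64.5 to 64.5, z 0 to 24 mm. Hinge posts behind it at x 69, y +-62, 47 mm high; hinge plate to x 86 mm.
- slot_left (a point): Centre of the left slot's mouth (stand x -46, y 41, z 12 mm); axes as the stand. Every slot runs along x, 31 mm wide, from the front face (x -46) to the back wall (x 46), so a bar fully home has its centre at stand x 0. Slot floor z 6 mm, 12 mm high under bridges at x -46 to -23 and 30 to 46; the top is open between them. Mouth edges are rounded, radius 3 to 5 mm.
- slot_middle (a point): Centre of the middle slot's mouth (stand x -46, y 0, z 12 mm); slot as the left one.
- slot_right (a point): Centre of the right slot's mouth (stand x -46, y -41, z 12 mm); slot as the left one.
- case_top (a point): Centre of the flat top of the case, where the underside of the lid belongs (stand x +3, y 0, z 24 mm); axes as the stand.
- bail_hinge (a point): Middle of the hinge axis of the clamp's bail (stand x +66, y 0, z 40 mm); the axis is the stand's y; axes as the stand.
- bail_arm (a joint): Angle of the bail, 0 to 1.95 rad: 0 = fully open, leaning back (away from the robot) past upright; grows as it swings forward over the case; at 1.82 its two rubber pads (then at stand x 3, y +-50 mm) rest on a lid that lies on the case. No spring: 0.3 kg, balances at about 0.35 rad and falls to either side by its own weight, with little friction.
- lid: Lid of the case: brown wooden board 98 (its x) x 129 (its y) x 8 mm, 0.15 kg, with a brass ridge handle on top in its middle. Origin at the centre of the underside. It is the same either way round; on the case its 129 mm side lies along the stand's y.
- lid_handle (a point): Centre of the lid's brass ridge handle, 20 mm above the underside of the lid; the ridge is 12 mm thick (lid x), 60 mm long (lid y) and 24 mm high, from 8 to 32 mm above the underside.
- bar_1_center (a point): Centre of a flat wrapped chocolate bar, black with one yellow-green stripe, 28 (its x) x 92 (its y) x 9 mm, 30 g, lying flat on the table; z up. The same either way round. May be absent.
- bar_2_center (a point): Centre of a flat wrapped chocolate bar, black with one teal stripe, 28 (its x) x 92 (its y) x 9 mm, 30 g, lying flat on the table; z up. The same either way round. May be absent.
- bar_3_center (a point): Centre of a flat wrapped chocolate bar, black with one yellow stripe, 28 (its x) x 92 (its y) x 9 mm, 30 g, lying flat on the table; z up. The same either way round. May be absent.
- bar_4_center (a point): Centre of a flat wrapped chocolate bar, black with one orange stripe, 28 (its x) x 92 (its y) x 9 mm, 30 g, lying flat on the table; z up. The same either way round. May be absent.
- cocoa_tin: Red cocoa tin with a cream cap, 64 mm across, 64 mm high; a bystander. Origin at the centre of its underside.
- price_card: Price card in a small foot, 19 x 68 x 49 mm; a bystander. Origin at the centre of its underside.
- sweet_3: Wrapped teal sweet, 58 x 46 x 18 mm; a bystander. Origin at the centre of its underside.
- ribbon_spool_1: Red ribbon spool, 53 mm across, 22 mm high; a bystander. Origin at the centre of its underside.
- ribbon_spool_2: Yellow ribbon spool, 53 mm across, 22 mm high; a bystander. Origin at the centre of its underside.
- bail_bar (a point): Middle of the bail's red round cross bar (10 mm thick, 100 mm long between the two arms, parallel to the stand's y), by which it is moved; it may be held from above and turns between the fingers as the bail swings. It moves on a circle of radius 129.6 mm about the hinge axis: fully open at stand x +117, z 159 mm; closed on the lid at stand x -62, z 60 mm.

How it is judged:
On the way, in this order (a step that is already met when the one before it is completed fails the run):
1. every bar present is fully home in a slot of the case (x of bar_1_center in the frame of stand between -0.004 and 0.004 m and y of bar_1_center in the frame of stand between -0.05 and 0.05 m and z of bar_1_center in the frame of stand between 0.006 and 0.018 m and x of bar_2_center in the frame of stand between -0.004 and 0.004 m and y of bar_2_center in the frame of stand between -0.05 and 0.05 m and z of bar_2_center in the frame of stand between 0.006 and 0.018 m and x of bar_3_center in the frame of stand between -0.004 and 0.004 m and y of bar_3_center in the frame of stand between -0.05 and 0.05 m and z of bar_3_center in the frame of stand between 0.006 and 0.018 m and x of bar_4_center in the frame of stand between -0.004 and 0.004 m and y of bar_4_center in the frame of stand between -0.05 and 0.05 m and z of bar_4_center in the frame of stand between 0.006 and 0.018 m), for 0.2 s.
2. the lid lies squarely on the case, the bars still home (all of step 1 and x of lid in the frame of stand between -0.003 and 0.009 m and y of lid in the frame of stand between -0.006 and 0.006 m and z of lid in the frame of stand between 0.021 and 0.027 m and angle between the x axis of lid and the x axis of stand, either way round below 0.07 rad and angle between lid's own z axis and vertical below 0.05 rad and linear speed of lid below 0.03 m/s), for 0.2 s.
3. the bail has been swung over and presses on the lid for 1.5 s (x of lid in the frame of stand between -0.003 and 0.009 m and y of lid in the frame of stand between -0.006 and 0.006 m and z of lid in the frame of stand between 0.021 and 0.027 m and angle between the x axis of lid and the x axis of stand, either way round below 0.07 rad and angle between lid's own z axis and vertical below 0.05 rad and value of joint bail_arm above 1.7 rad and contact force between bail_arm and lid above 0.5 N), for 1.5 s.
At the end, for the whole second after the job is handed in: every bar present is in a slot with its end flush with the front of the case within 4 mm; the lid lies flat on the case within 6 mm of centred each way and 4 degrees of square, at rest; the bail is back open (below 0.2 rad) (all of step 1 and x of lid in the frame of stand between -0.003 and 0.009 m and y of lid in the frame of stand between -0.006 and 0.006 m and z of lid in the frame of stand between 0.021 and 0.027 m and angle between the x axis of lid and the x axis of stand, either way round below 0.07 rad and angle between lid's own z axis and vertical below 0.05 rad and value of joint bail_arm below 0.2 rad and linear speed of lid below 0.02 m/s); the robot touches nothing.
It fails at once if the red cocoa tin with a cream cap is pushed more than 4 cm from its place (distance of cocoa_tin from where it was at the start of the episode above 0.04 m).
It fails at once if the price card in a small foot is pushed more than 4 cm from its place (distance of price_card from where it was at the start of the episode above 0.04 m).
It fails at once if the wrapped teal sweet is pushed more than 4 cm from its place (distance of sweet_3 from where it was at the start of the episode above 0.04 m).
It fails at once if the red ribbon spool is pushed more than 4 cm from its place (distance of ribbon_spool_1 from where it was at the start of the episode above 0.04 m).
It fails at once if the yellow ribbon spool is pushed more than 4 cm from its place (distance of ribbon_spool_2 from where it was at the start of the episode above 0.04 m).
Of bar_1, bar_2, bar_3, bar_4 only 2 to 3 are there at a start; the rules pass over those that are not, and their reading is None.
At some moment in a run one of bar_1, bar_2, bar_3, bar_4, lid may be knocked a few centimetres aside while the robot is not near it.
It also fails if it takes over 210 s, if anything falls off the work surface, if the arm or the gripper's body presses on something with over 40 N, if the wrist force passes 120 N, or if a joint passes its speed limit or range.

## Working session

There is one attempt and no reset: what is moved stays moved. The work goes in short steps, Python scripts to look and compute and a tool call to move; the robot and the scene stay as the last step left them, time stands still between calls to the robot, and variables do not carry over. Pictures are saved under pics/ and viewed, at most 14 in all, crops included, and the job is handed in when it is done.

Besides the shell and the picture viewer there is one more tool, called after "Emit:" as name(argument=value, ...), one argument or row to a line, values as JSON. play_rows: Moves the arm, as the interface text tells. Shifts and turns lie within -1 to 1; 1 stands for 0.04 m of shift or 6 degrees of turn. Its arguments: {"type":"object","properties":{"steps":{"type":"string"}},"required":["steps"]}

```bash
ls; mkdir -p pics; python3 - <<'E'
from rig import *
import cv2
s=read_state();print(s)
for n in("scene","top"):
    i=get_image(n);cv2.imwrite(f"pics/{n}0.png",i["color"][:,:,::-1]);print(n,i["mtx"].round(2),i["pose"].round(4))
E
```

```text
pics
{'time': 0.0, 'joint_positions': array([ 1.19292549e+00,  2.21229430e-01,  1.52762745e+00,  1.40393230e-06,
        1.39471342e+00, -1.26103628e-01]), 'joint_vel': array([ 0.00013128, -0.0017804 ,  0.00143375, -0.0004616 , -0.00117425,
        0.00051677]), 'tau': array([-8.42453901e-04, -4.96884906e+01, -3.89403641e+01, -2.24844225e-04,
        1.09751802e-02, -3.20882759e-05]), 'ee_pos': array([0.1554734 , 0.6047166 , 0.23018856]), 'eef_rot': array([-3.94369464e-01, -3.11624161e+00,  3.00736324e-03]), 'force': array([-0.38457504,  0.41834572,  0.02581257]), 'moment': array([-0.02604092,  0.01700362, -0.0132037 ]), 'gripper_force': 0.0, 'grip_width': 0.0853086908753087}
scene [[494.15   0.   325.01]
 [  0.   494.15 237.64]
 [  0.     0.     1.  ]] [[-0.4397 -0.6501  0.6196 -0.3721]
 [-0.898   0.3081 -0.3141  0.514 ]
 [ 0.0133 -0.6946 -0.7193  1.2204]
 [ 0.      0.      0.      1.    ]]
top [[452.74   0.   316.69]
 [  0.   452.74 235.99]
 [  0.     0.     1.  ]] [[-0.1107 -0.9741  0.1973  0.3297]
 [-0.9938  0.1073 -0.0282  0.0375]
 [ 0.0063 -0.1992 -0.9799  1.1811]
 [ 0.      0.      0.      1.    ]]
```

View pics/top0.png

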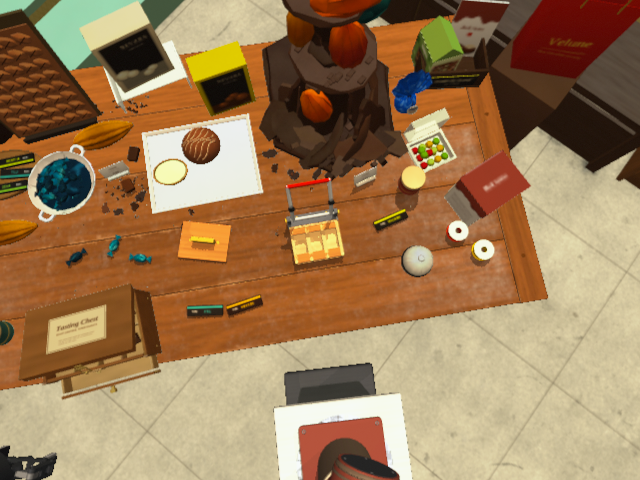

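View pics/scene0.png

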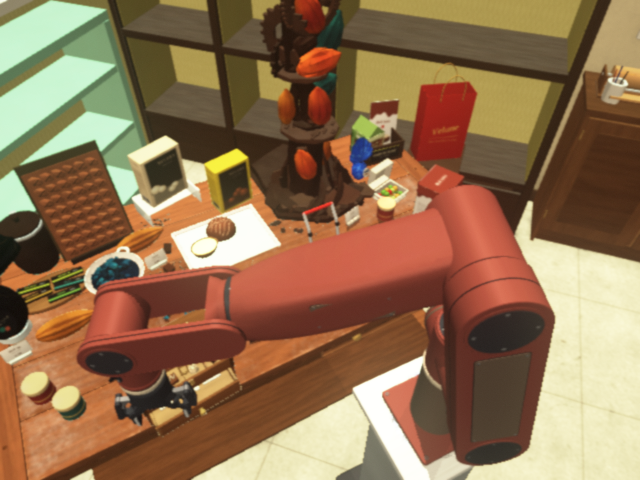

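Top view: the case is near (316,240), the lid near (204,241), and the bars near (205,310), (244,304) and (390,219). I'll zoom in and measure.

```bash
cat > h.py <<'E'
import numpy as np,cv2
from rig import *
def ray(i,px,z):
    d=i["pose"][:3,:3]@np.linalg.solve(i["mtx"],[px[0],px[1],1.]);o=i["pose"][:3,3]
    return o+d*(z-o[2])/d[2]
def proj(i,P):
    c=np.linalg.inv(i["pose"])@np.r_[P,1];u=i["mtx"]@c[:3];return u[:2]/u[2]
def look(name,f,x0,x1,y0,y1,k):
    i=get_image(name);c=i["color"][y0:y1,x0:x1,::-1]
    cv2.imwrite(f,cv2.resize(c,None,fx=k,fy=k,interpolation=cv2.INTER_CUBIC));return i
E
python3 - <<'E'
from h import *
i=look("top","pics/a.png",280,440,165,285,5)
i=look("top","pics/b.png",170,290,215,325,5)
hsv=cv2.cvtColor(i["color"],cv2.COLOR_RGB2HSV)
v=hsv[:,:,2];m=(v<60).astype(np.uint8)
for c in cv2.findContours(m,0,2)[0]:
    r=cv2.minAreaRect(c)
    if 60<cv2.contourArea(c)<1500 and 170<r[0][0]<520 and 170<r[0][1]<330: print(np.round(r[0],1),np.round(r[1],1),r[2])
for p in[(205,310),(244,304),(390,219),(204,241),(316,240)]:print(p,ray(i,p,0.009).round(3))
E
```

```text
[205.  311.7] [ 6.7 34.2] 87.95458984375
[244.6 306.8] [ 5.7 35.4] 71.56504821777344
[390.8 221.1] [ 5.9 33.7] 66.50143432617188
(205, 310) [0.405 0.309 0.009]
(244, 304) [0.409 0.209 0.009]
(390, 219) [ 0.59  -0.196  0.009]
(204, 241) [0.585 0.3   0.009]
(316, 240) [0.555 0.007 0.009]
```

View pics/a.png

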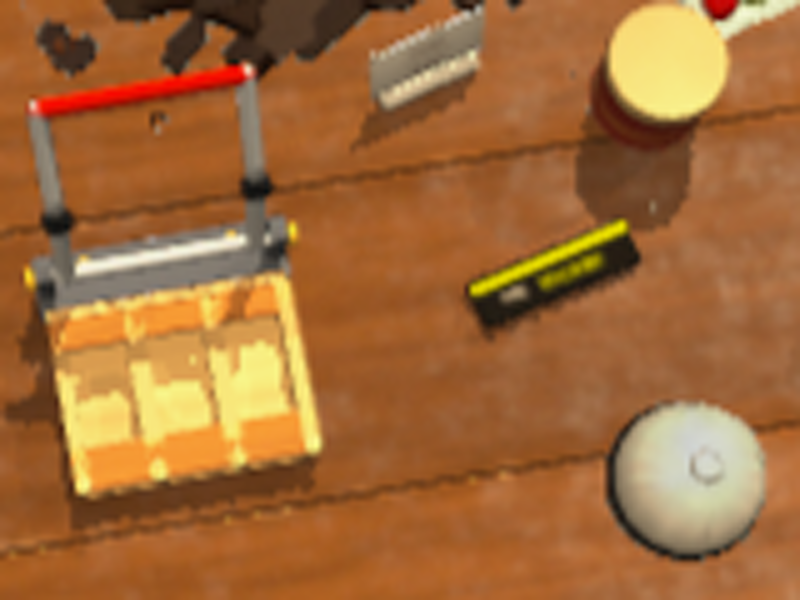

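View pics/b.png

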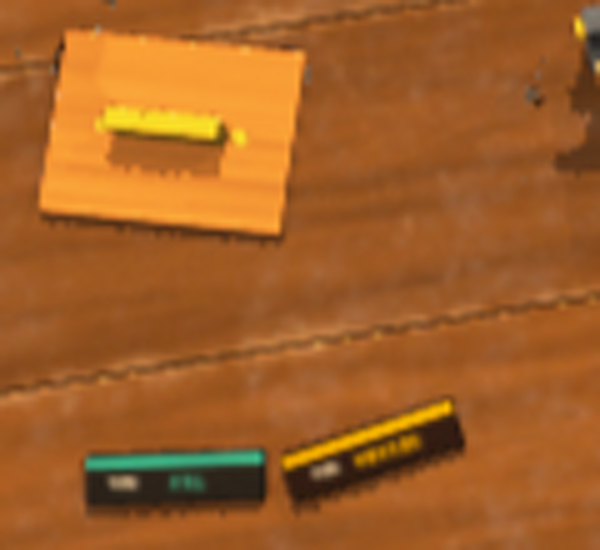

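Three bars are present: yellow at right, and orange and teal at front left. The case corners, in full-image pixels, are about (297,264), (344,255), (337,219) and (289,227). Next I'll compute poses from these corners.

```bash
python3 - <<'E'
from h import *
i=get_image("top")
def fit(px,obj,z,off,name):
    W=np.array([ray(i,np.array(p)/5+off-0.4*0,zz)[:2] for p,zz in zip(px,z)])
    O=np.array(obj,float);oc=O.mean(0);wc=W.mean(0)
    a,b=O-oc,W-wc
    t=np.arctan2((a[:,0]*b[:,1]-a[:,1]*b[:,0]).sum(),(a*b).sum())
    R=np.array([[np.cos(t),-np.sin(t)],[np.sin(t),np.cos(t)]])
    T=wc-R@oc
    print(name,T.round(4),np.degrees(t).round(1),"res mm",(1e3*(W-O@R.T-T)).round(1).tolist())
A=np.array([280,165]);B=np.array([170,215])
e=[.024]*4
fit([(83,490),(322,447),(285,272),(45,310),(37,106),(248,70)],[(-.046,.0645),(-.046,-.0645),(.052,-.0645),(.052,.0645),(.117,.05),(.117,-.05)],e+[.159]*2,A,"stand")
fit([(83,490),(322,447),(285,272),(45,310)],[(-.046,.0645),(-.046,-.0645),(.052,-.0645),(.052,.0645)],e,A,"stand4")
# bars: far edge top corners + near edge ; obj x=length left->right mapped: long axis = obj y(+left)
bar=[(.014,.046),(.014,-.046),(-.014,-.046),(-.014,.046)];z=[.009,.009,.003,.003]
fit([(470,288),(626,221),(640,257),(488,328)],bar,z,A,"yellow")
fit([(282,462),(451,399),(465,445),(297,502)],bar,z,B,"orange")
fit([(85,457),(264,450),(266,502),(88,510)],bar,z,B,"teal")
fit([(65,30),(304,50),(282,235),(40,213)],[(.049,.0645),(.049,-.0645),(-.049,-.0645),(-.049,.0645)],[.008]*4,B,"lid")
E
```

```text
stand [0.5475 0.0051] 4.0 res mm [[0.6, -2.7], [0.4, 0.8], [-2.8, 1.9], [-0.5, 0.6], [1.2, 0.3], [1.1, -0.8]]
stand4 [0.547  0.0052] 4.2 res mm [[1.4, -2.7], [0.7, 0.8], [-2.5, 1.6], [0.3, 0.3]]
yellow [ 0.5887 -0.1992] 18.1 res mm [[-2.6, -0.7], [-3.8, -1.3], [3.7, 1.5], [2.6, 0.5]]
orange [0.4059 0.2072] 13.2 res mm [[-3.2, -1.3], [-1.8, -0.3], [1.7, 1.6], [3.4, 0.0]]
teal [0.403 0.309] -4.0 res mm [[-0.7, -0.3], [-0.9, 0.4], [1.0, 0.5], [0.7, -0.6]]
lid [0.5842 0.2989] -11.1 res mm [[0.5, -0.4], [0.6, 0.9], [-0.8, 0.7], [-0.2, -1.2]]
```

Emit:
play_rows(
  steps="0 0 -0.7 0.43 -0.7 -0.2 0;0 0 -0.7 0.43 -0.7 -0.2 0;0 0 -0.7 0.43 -0.7 -0.2 0;0 0 -0.7 0.43 -0.7 -0.2 0;0 0 -0.7 0.43 -0.7 -0.2 0;0 0 -0.7 0.43 -0.7 -0.2 0;0 0 -0.7 0.43 -0.7 -0.2 0;0 0 -0.7 0.43 -0.7 -0.2 0",
)

```text
time: 1.05
ee_pos: [0.2938, 0.3801, 0.167]
eef_rot: [1.282, 2.868, 0.0]
force: [-0.4, 0.9, 0.1]
grip_width: 0.0852
gripper_force: 0.0
```

Emit:
play_rows(
  steps="0 0 -0.7 0.43 -0.7 -0.2 0;0 0 -0.7 0.43 -0.7 -0.2 0;0 0 -0.7 0.43 -0.7 -0.2 0;0 0 -0.7 0.43 -0.7 -0.2 0;0 0 -0.7 0.43 -0.7 -0.2 0;0 0 -0.7 0.43 -0.7 -0.2 0;0 0 -0.6 0.4 -0.7 -0.2 0;0 0 0 0 0 0 0;0 0 0 0 0 0 0;0 0 0 0 0 0 0",
)

```text
time: 2.05
ee_pos: [0.4123, 0.1859, 0.1115]
eef_rot: [-1.951, -2.462, -0.001]
force: [-0.5, 0.2, -0.5]
grip_width: 0.0853
gripper_force: 0.0
```

```bash
cat >> h.py <<'E'
from scipy.spatial.transform import Rotation as Rn
def tcp():
    s=read_state();R=Rn.from_rotvec(s["eef_rot"]).as_matrix()
    print("t %.2f"%s["time"],"tcp",s["ee_pos"].round(4),"yawY",np.degrees(np.arctan2(R[1,1],R[0,1])).round(2),"zaxis",R[:,2].round(3),"F",s["force"].round(1),"w",round(s["grip_width"],4),"q",s["joint_positions"].round(2))
    return s,R
def delta(x,y,z,yaw):
    s,R=tcp();d=np.array([x,y,z])-s["ee_pos"];a=(yaw-np.degrees(np.arctan2(R[1,1],R[0,1]))+180)%360-180
    w=Rn.from_matrix(np.column_stack([[np.sin(np.radians(yaw)),-np.cos(np.radians(yaw)),0],[np.cos(np.radians(yaw)),np.sin(np.radians(yaw)),0],[0,0,-1]])@R.T).as_rotvec(degrees=True)
    print("shift units",(d/.04).round(2),"turn units",(w/6).round(2))
E
python3 - <<'E'
from h import *
delta(.4127,.1837,.10,13.2)
i=look("top","pics/c.png",180,280,260,330,6)
E
```

```text
t 2.05 tcp [0.4123 0.1859 0.1115] yawY 13.23 zaxis [ 0.  0. -1.] F [-0.5  0.2 -0.5] w 0.0853 q [ 0.25 -0.07  2.08  0.    1.14  0.02]Traceback (most recent call last):
  File "<stdin>", line 2, in <module>
  File "h.py", line 18, in delta
    w=Rn.from_matrix(np.column_stack([[np.sin(np.radians(yaw)),-np.cos(np.radians(yaw)),0],[np.cos(np.radians(yaw)),np.sin(np.radians(yaw)),0],[0,0,-1]])@R.T).as_rotvec(degrees=True)
      ~~~~~~~~~~~~~~^^^^^^^^^^^^^^^^^^^^^^^^^^^^^^^^^^^^^^^^^^^^^^^^^^^^^^^^^^^^^^^^^^^^^^^^^^^^^^^^^^^^^^^^^^^^^^^^^^^^^^^^^^^^^^^^^^^^^^^^^^^^^^^^^^^^^^^^^^
  File "scipy/spatial/transform/_rotation.pyx", line 1143, in scipy.spatial.transform._rotation.Rotation.from_matrix
ValueError: Non-positive determinant (left-handed or null coordinate frame) in rotation matrix 0: [[ 8.95495236e-01  4.45071019e-01  2.64449565e-04]
 [ 4.45071091e-01 -8.95495167e-01 -3.59422645e-04]
 [-7.68447047e-05 -4.39560123e-04  9.99999900e-01]].
```

```bash
sed -i 's/\[\[np.sin(np.radians(yaw)),-np.cos/[[-np.sin(np.radians(yaw)),np.cos/' h.py
python3 - <<'E'
from h import *
delta(.4132,.183,.10,13.2)
i=look("top","pics/c.png",180,280,260,330,6)
E
```

```text
t 2.05 tcp [0.4123 0.1859 0.1115] yawY 13.23 zaxis [ 0.  0. -1.] F [-0.5  0.2 -0.5] w 0.0853 q [ 0.25 -0.07  2.08  0.    1.14  0.02]
shift units [ 0.02 -0.07 -0.29] turn units [-0.  0. -0.]
```

View pics/c.png

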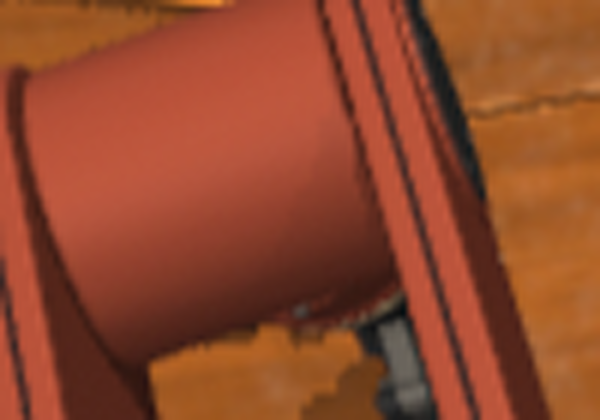

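The picture shows the arm hiding the bar, so there's nothing to correct from it. I'll descend and grip using the first measurement.

Emit:
play_rows(
  steps="0 0 0 0.02 -0.07 -0.8 0;0 0 0 0 0 -0.8 0;0 0 0 0 0 -0.7 0;0 0 0 0 0 -0.42 0;0 0 0 0 0 0 0;0 0 0 0 0 0 255;0 0 0 0 0 0 255;0 0 0 0 0 0 255;0 0 0 0 0 0 255;0 0 0 0 0 0 255",
)

```text
time: 3.1
ee_pos: [0.4144, 0.1828, 0.0039]
eef_rot: [1.951, 2.461, 0.003]
force: [-2.0, -0.4, 7.3]
grip_width: 0.0249
gripper_force: 58.6
```

```bash
python3 - <<'E'
from h import *
tcp()
E
```

```text
t 3.10 tcp [0.4144 0.1828 0.0039] yawY 13.17 zaxis [ 0.002  0.001 -1.   ] F [-2.  -0.4  7.3] w 0.0249 q [0.24 0.12 2.12 0.   0.9  0.01]
```

Emit:
play_rows(
  steps="0 0 0 0 0 0.5 255;0 0 0 0 0 0.6 255;0 0 0 0 0 0.4 255;0 0 -0.9 0 -0.27 0 255;0 0 -0.9 0 -0.27 0 255;0 0 -0.9 0 -0.27 0 255;0 0 -0.9 0 -0.27 0 255;0 0 -0.9 0 -0.27 0 255;0 0 -0.9 0 -0.27 0 255;0 0 -0.9 0 -0.27 0 255",
)

```text
time: 4.1
ee_pos: [0.4135, 0.1064, 0.0629]
eef_rot: [2.647, 1.691, 0.001]
force: [-0.4, -0.9, -0.4]
grip_width: 0.0247
gripper_force: 59.2
```

Emit:
play_rows(
  steps="0 0 -0.9 0 -0.27 0 255;0 0 -0.9 0 -0.27 0 255;0 0 -0.9 0 -0.27 0 255;0 0 -0.9 0 -0.27 0 255;0 0 -0.9 0 -0.27 0 255;0 0 -0.9 0 -0.27 0 255;0 0 -0.9 0 -0.27 0 255;0 0 -0.9 0 -0.27 0 255;0 0 -0.9 0 -0.27 0 255;0 0 -0.3 0 -0.1 0 255",
)

```text
time: 5.1
ee_pos: [0.4135, 0.0049, 0.0629]
eef_rot: [3.115, 0.405, 0.001]
force: [0.3, -0.1, -0.6]
grip_width: 0.0244
gripper_force: 59.2
```

Emit:
play_rows(
  steps="0 0 0 0 0 0 255;0 0 0 0 0 0 255;0 0 0 0 0 0 255",
)

```text
time: 5.4
ee_pos: [0.4133, 0.0061, 0.0625]
eef_rot: [-3.114, -0.412, -0.0]
force: [0.9, 0.7, -0.0]
grip_width: 0.025
gripper_force: 59.2
```

```bash
python3 - <<'E'
from h import *
delta(.4163,-.0034,.0115,-85.9)
i=look("top","pics/d.png",260,380,170,320,4)
i=look("scene","pics/d2.png",240,440,180,330,4)
E
```

```text
t 5.40 tcp [0.4133 0.0061 0.0625] yawY -74.94 zaxis [ 0.  0. -1.] F [ 0.9  0.7 -0. ] w 0.025 q [-0.18 -0.09  2.2   0.    1.04  1.13]
shift units [ 0.08 -0.24 -1.28] turn units [-0.    0.   -1.83]
```

View pics/d.png

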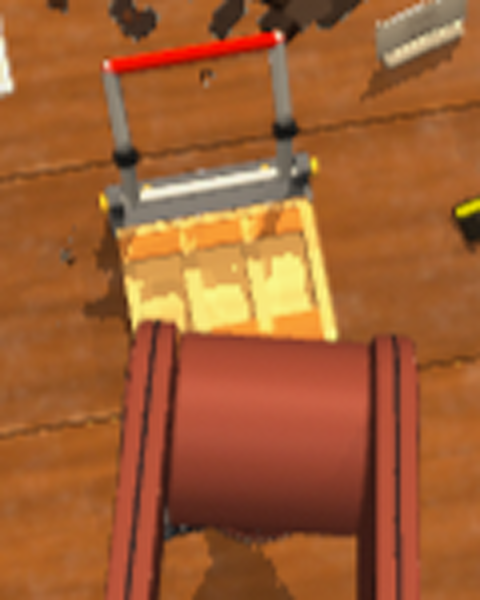

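The top view shows the arm hiding the mouths but the case still in place. I'll correct yaw and position, then check the scene camera.

Emit:
play_rows(
  steps="0 0 -0.6 0.03 -0.08 0 255;0 0 -0.6 0.03 -0.08 -0.3 255;0 0 -0.63 0.02 -0.08 -0.4 255;0 0 0 0 0 -0.3 255;0 0 0 0 0 0 255;0 0 0 0 0 0 255",
)

```text
time: 6.1
ee_pos: [0.4162, -0.0037, 0.0223]
eef_rot: [-3.139, -0.112, 0.002]
force: [0.1, -0.4, -0.4]
grip_width: 0.0246
gripper_force: 59.2
```

```bash
python3 - <<'E'
from h import *
delta(.4163,-.0034,.0115,-85.9)
i=get_image("scene")
h=(.548,.006)
print(proj(i,[.50,.003,.012]))
i=look("scene","pics/d2.png",230,430,190,340,4)
E
```

```text
t 6.10 tcp [ 0.4162 -0.0037  0.0223] yawY -85.92 zaxis [-0.001  0.    -1.   ] F [ 0.1 -0.4 -0.4] w 0.0246 q [-0.2  -0.    2.21  0.    0.94  1.3 ]
shift units [ 0.    0.01 -0.27] turn units [-0.   -0.01  0.  ]
[343.67282847 273.78947512]
```

View pics/d2.png

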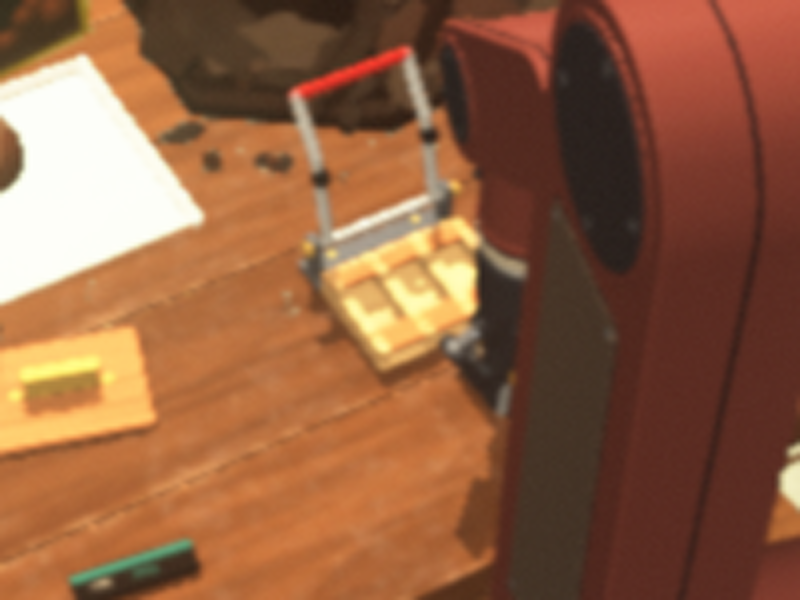

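The scene view shows the case and the open bail, with the bar and mouths hidden by the arm. I'll cross-check the stand pose with the red bail bar in both cameras before inserting.

```bash
python3 - <<'E'
from h import *
for n,(x0,x1,y0,y1) in {"top":(270,345,165,205),"scene":(295,345,195,220)}.items():
    i=get_image(n);c=i["color"].astype(int)
    m=np.zeros(c.shape[:2],bool);s=c[y0:y1,x0:x1]
    m[y0:y1,x0:x1]=(s[...,0]>150)&(s[...,1]<70)&(s[...,2]<70)
    ys,xs=np.nonzero(m);p=(xs.mean(),ys.mean());w=ray(i,p,.159)
    r=cv2.minAreaRect(np.c_[xs,ys].astype(np.float32));
    b=cv2.fitLine(np.c_[xs,ys].astype(np.float32),cv2.DIST_L2,0,.01,.01).ravel()
    q=[ray(i,b[2:]+k*b[:2],.159)[:2] for k in(-15,15)];d=q[1]-q[0]
    yaw=np.degrees(np.arctan(d[1]/d[0]));yaw=yaw+90 if yaw<0 else yaw-90
    t=np.radians(4.1);print(n,len(xs),p,"bar",w.round(4),"stand origin",(w[:2]-.117*np.array([np.cos(t),np.sin(t)])).round(4),"yaw",yaw)
i=get_image("scene")
for px in[(375+3,368)]:print(ray(i,(px[0]/4+230,px[1]/4+190),.003))
E
```

```text
top 148 (np.float64(308.0067567567568), np.float64(182.6891891891892)) bar [0.6653 0.0143 0.159 ] stand origin [0.5486 0.0059] yaw 3.844859379758546
scene 93 (np.float64(317.6989247311828), np.float64(207.56989247311827)) bar [0.6712 0.0132 0.159 ] stand origin [0.5545 0.0048] yaw 4.873753273226001
[0.50269412 0.06937021 0.003     ]
```

Emit:
play_rows(
  steps="0 0 0 0 0 -0.27 255;0 0 0 0 0 0 255;0 0 0 0.12 0.009 0 255;0 0 0 0.12 0.009 0 255;0 0 0 0.12 0.009 0 255;0 0 0 0.12 0.009 0 255;0 0 0 0.12 0.009 0 255",
)

```text
time: 7.05
ee_pos: [0.4402, -0.0016, 0.0113]
eef_rot: [-3.139, -0.11, 0.003]
force: [-1.6, 2.1, -0.0]
grip_width: 0.0248
gripper_force: 59.1
```

Emit:
play_rows(
  steps="0 0 0 0.1 0.007 0 255;0 0 0 0 0 0 255",
)

```text
time: 7.25
ee_pos: [0.445, -0.0015, 0.0117]
eef_rot: [-3.139, -0.11, -0.0]
force: [-0.1, 3.7, 0.3]
grip_width: 0.0244
gripper_force: 59.1
```

Emit:
play_rows(
  steps="0 0 0 0.12 0.02 0 255;0 0 0 0.12 0.02 0 255;0 0 0 0.12 0.01 0 255;0 0 0 0.12 0.009 0 255;0 0 0 0.12 0.009 0 255;0 0 0 0 0 0 255",
)

```text
time: 7.85
ee_pos: [0.4697, 0.0007, 0.012]
eef_rot: [3.139, 0.109, 0.002]
force: [0.6, 0.5, -0.1]
grip_width: 0.0245
gripper_force: 59.2
```

Emit:
play_rows(
  steps="0 0 0 0.1 0.008 0 255;0 0 0 0.1 0.008 0 255;0 0 0 0.1 0.008 0 255;0 0 0 0 0 0 255",
)

```text
time: 8.25
ee_pos: [0.4813, 0.0018, 0.0119]
eef_rot: [3.14, 0.109, 0.001]
force: [0.5, -0.1, -1.0]
grip_width: 0.0249
gripper_force: 59.2
```

Emit:
play_rows(
  steps="0 0 0 0 0 0 0;0 0 0 0 0 0 0;0 0 0 0 0 0 0;0 0 0 -0.4 -0.029 0 0;0 0 0 -0.45 -0.032 0 0;0 0 0 -0.45 -0.032 0 0;0 0 0 0 0 0 255;0 0 0 0 0 0 255;0 0 0 0 0 0 255;0 0 0 0 0 0 255",
)

```text
time: 9.25
ee_pos: [0.4295, -0.002, 0.012]
eef_rot: [3.139, 0.11, 0.002]
force: [-0.2, -0.4, 0.3]
grip_width: 0.0284
gripper_force: 0.0
```

Emit:
play_rows(
  steps="0 0 0 0 0 -0.08 255;0 0 0 0 0 0 255;0 0 0 0.2 0.014 0 255;0 0 0 0.2 0.014 0 255;0 0 0 0.2 0.014 0 255;0 0 0 0.2 0.014 0 255;0 0 0 0.2 0.014 0 255;0 0 0 0 0 0 255",
)

```text
time: 10.05
ee_pos: [0.47, 0.0008, 0.0088]
eef_rot: [3.139, 0.11, 0.002]
force: [-0.3, 0.6, -0.6]
grip_width: -0.0
gripper_force: 0.0
```

```bash
python3 - <<'E'
from h import *
delta(.4921,.0025,.009,-85.9)
E
```

```text
t 10.05 tcp [0.47   0.0008 0.0088] yawY -85.99 zaxis [ 0.001 -0.    -1.   ] F [-0.3  0.6 -0.6] w -0.0 q [-0.17  0.15  2.08  0.    0.91  1.33]
shift units [0.55 0.04 0.01] turn units [0.   0.01 0.02]
```

Emit:
play_rows(
  steps="0 0 0 0.15 0.011 0 255;0 0 0 0.15 0.011 0 255;0 0 0 0.12 0.009 0 255;0 0 0 0 0 0 255",
)

```text
time: 10.45
ee_pos: [0.4862, 0.0021, 0.0087]
eef_rot: [3.14, 0.109, 0.001]
force: [0.7, -0.2, 0.8]
grip_width: 0.0002
gripper_force: 0.0
```

Emit:
play_rows(
  steps="0 0 0 0.06 0.004 0 255;0 0 0 0.04 0.003 0 255;0 0 0 0 0 0 255",
)

```text
time: 10.75
ee_pos: [0.4895, 0.0024, 0.0085]
eef_rot: [3.14, 0.109, 0.0]
force: [-0.2, -0.2, 0.0]
grip_width: 0.0
gripper_force: 0.0
```

Emit:
play_rows(
  steps="0 0 0 0.05 0.004 0 255;0 0 0 0 0 0 255",
)

```text
time: 10.95
ee_pos: [0.4916, 0.0026, 0.0086]
eef_rot: [3.14, 0.109, 0.001]
force: [0.4, -1.1, 0.2]
grip_width: -0.0002
gripper_force: 0.0
```

Emit:
play_rows(
  steps="0 0 0 0.05 0.004 0 255;0 0 0 0 0 0 255",
)

```text
time: 11.15
ee_pos: [0.4927, 0.0028, 0.0083]
eef_rot: [-3.14, -0.11, 0.003]
force: [-3.7, -0.6, 3.1]
grip_width: 0.0001
gripper_force: 1.6
```

Emit:
play_rows(
  steps="0 0 0 0.05 0.004 0 255;0 0 0 0 0 0 255",
)

```text
time: 11.35
ee_pos: [0.4927, 0.0029, 0.0079]
eef_rot: [-3.139, -0.11, 0.009]
force: [-10.4, -1.4, 7.7]
grip_width: 0.0001
gripper_force: 5.1
```

Emit:
play_rows(
  steps="0 0 0 0.05 0.004 0 255;0 0 0 0 0 0 255",
)

```text
time: 11.55
ee_pos: [0.4928, 0.003, 0.0075]
eef_rot: [-3.139, -0.111, 0.016]
force: [-15.9, -2.2, 13.2]
grip_width: 0.0
gripper_force: 8.2
```

The bar is home: it stopped at TCP x .4927 with force rising. I'll back off and re-measure teal by mask.

Emit:
play_rows(
  steps="0 0 0 -0.2 -0.014 0 255;0 0 0 -0.4 -0.03 0.3 255;0 0 0.5 -0.5 0 0.6 0;0 0 0.9 -0.5 0 0.7 0;0 0 0.9 -0.5 0 0.5 0;0 0 0.9 0 0 0 0;0 0 0.9 0 0 0 0;0 0 0.9 0 0 0 0;0 0 0.9 0 0 0 0;0 0 0 0 0 0 0",
)

```text
time: 12.55
ee_pos: [0.4138, 0.0013, 0.0928]
eef_rot: [2.957, 1.06, 0.002]
force: [-0.3, -0.9, 0.4]
grip_width: 0.0851
gripper_force: 0.0
```

```bash
cat >> h.py <<'E'
def bars():
    i=get_image("top");hsv=cv2.cvtColor(i["color"],cv2.COLOR_RGB2HSV)
    m=(hsv[:,:,2]<60).astype(np.uint8)
    for c in cv2.findContours(m,0,2)[0]:
        r=cv2.minAreaRect(c)
        if 90<cv2.contourArea(c)<400 and 25<max(r[1])<45 and 170<r[0][0]<480 and 190<r[0][1]<335:
            b=cv2.boxPoints(r);W=np.array([ray(i,p,.006)[:2] for p in b]);e=W[1]-W[0] if np.hypot(*(W[1]-W[0]))>np.hypot(*(W[2]-W[1])) else W[2]-W[1]
            yaw=np.degrees(np.arctan(-e[0]/e[1]));x,y=np.round(r[0]).astype(int)
            print("dark px",np.round(r[0],1),np.round(r[1],1),"world",W.mean(0).round(4),"yaw",yaw.round(1))
    return i
E
python3 - <<'E'
from h import *
tcp();bars()
E
```

```text
t 12.55 tcp [0.4138 0.0013 0.0928] yawY -50.56 zaxis [ 0.002 -0.    -1.   ] F [-0.3 -0.9  0.4] w 0.0851 q [-0.19 -0.15  2.18  0.    1.11  0.69]
dark px [205.  311.8] [ 6.7 34.2] world [0.401  0.3095] yaw -4.4
```

Emit:
play_rows(
  steps="0 0 0.776 -0.02 0.834 0 0;0 0 0.776 -0.02 0.834 0 0;0 0 0.776 -0.02 0.834 0 0;0 0 0.776 -0.02 0.834 0 0;0 0 0.776 -0.02 0.834 0 0;0 0 0.776 -0.02 0.834 0 0;0 0 0.776 -0.02 0.834 0 0;0 0 0.776 -0.02 0.834 0 0;0 0 0.776 -0.02 0.834 0 0;0 0 0.776 -0.02 0.834 0 0",
)

```text
time: 13.6
ee_pos: [0.4052, 0.3365, 0.0925]
eef_rot: [2.298, 2.142, 0.001]
force: [1.1, -0.3, -0.1]
grip_width: 0.0854
gripper_force: 0.0
```

Emit:
play_rows(
  steps="0 0 0 0 0 0 0;0 0 0 0 0 0 0;0 0 0 0 0 0 0",
)

```text
time: 13.9
ee_pos: [0.4051, 0.334, 0.0921]
eef_rot: [2.301, 2.139, -0.001]
force: [0.7, -0.5, 0.0]
grip_width: 0.0851
gripper_force: 0.0
```

```bash
python3 - <<'E'
from h import *
delta(.4057,.335,.003,-4);bars()
E
```

```text
t 13.90 tcp [0.4051 0.334  0.0921] yawY -4.17 zaxis [-0.001 -0.001 -1.   ] F [ 0.7 -0.5  0. ] w 0.0851 q [ 0.54  0.13  1.91 -0.    1.11  0.61]
shift units [ 0.01  0.02 -2.23] turn units [ 0.01 -0.01  0.03]
```

Emit:
play_rows(
  steps="0 0 0 0 0.02 -0.8 0;0 0 0 0 0 -0.8 0;0 0 0 0 0 -0.63 0;0 0 0 0 0 0 0;0 0 0 0 0 0 255;0 0 0 0 0 0 255;0 0 0 0 0 0 255;0 0 0 0 0 0 255;0 0 0 0 0 0 255",
)

```text
time: 14.85
ee_pos: [0.4066, 0.3364, 0.0051]
eef_rot: [2.298, 2.141, 0.004]
force: [-0.1, -0.8, 6.6]
grip_width: 0.0246
gripper_force: 58.3
```

```bash
python3 - <<'E'
from h import *
tcp()
i=look("top","pics/e.png",285,485,170,320,4)
E
```

```text
t 14.85 tcp [0.4066 0.3364 0.0051] yawY -4.04 zaxis [ 0.002  0.001 -1.   ] F [-0.1 -0.8  6.6] w 0.0246 q [ 0.54  0.28  1.93 -0.    0.93  0.61]
```

View pics/e.png

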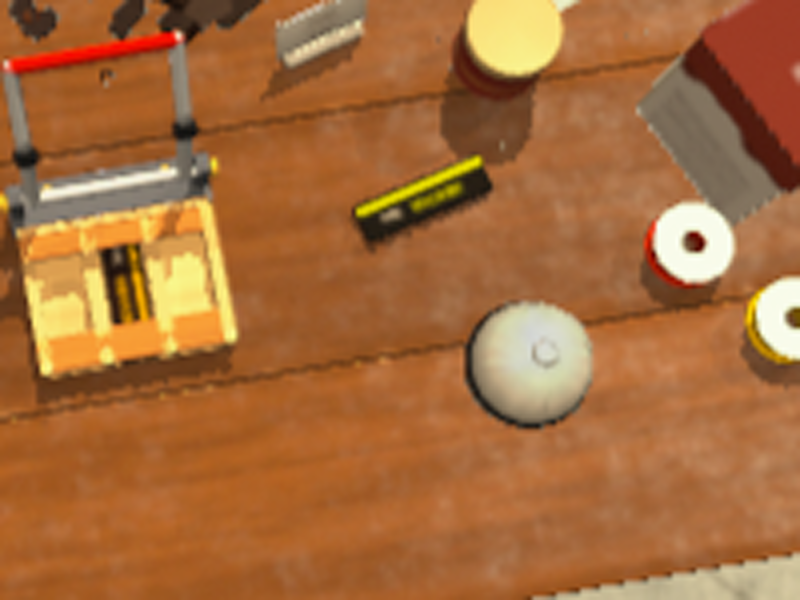

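Picture: orange sits in the middle slot and yellow is still in place at about (390,219) px. Next I'll carry teal to the left slot.

Emit:
play_rows(
  steps="0 0 0 0 0 0.5 255;0 0 0 0 0 0.6 255;0 0 0 0 0 0.4 255;0 0 0.95 0.012 -0.438 0 255;0 0 0.95 0.012 -0.438 0 255;0 0 0.95 0.012 -0.438 0 255;0 0 0.95 0.012 -0.438 0 255;0 0 0.95 0.012 -0.438 0 255;0 0 0.95 0.012 -0.438 0 255;0 0 0.95 0.012 -0.438 0 255",
)

```text
time: 15.9
ee_pos: [0.4089, 0.2126, 0.0639]
eef_rot: [1.423, 2.8, 0.001]
force: [0.3, -0.7, -1.0]
grip_width: 0.0243
gripper_force: 58.9
```

Emit:
play_rows(
  steps="0 0 0.95 0.012 -0.438 0 255;0 0 0.95 0.012 -0.438 0 255;0 0 0.95 0.012 -0.438 0 255;0 0 0.95 0.012 -0.438 0 255;0 0 0.95 0.012 -0.438 0 255;0 0 0.95 0.012 -0.438 0 255;0 0 0.95 0.012 -0.438 0 255;0 0 0.95 0.012 -0.438 0 255;0 0 0.95 0.012 -0.438 0 255;0 0 0.2 0.012 -0.438 0 255",
)

```text
time: 16.9
ee_pos: [0.4138, 0.0372, 0.0639]
eef_rot: [0.04, 3.14, -0.0]
force: [0.1, -1.1, 0.2]
grip_width: 0.0248
gripper_force: 58.9
```

Emit:
play_rows(
  steps="0 0 0 0 0 0 255;0 0 0 0 0 0 255;0 0 0 0 0 0 255",
)

```text
time: 17.2
ee_pos: [0.4135, 0.0384, 0.0635]
eef_rot: [0.045, 3.141, 0.0]
force: [-0.2, 0.2, -0.7]
grip_width: 0.0243
gripper_force: 58.9
```

```bash
python3 - <<'E'
from h import *
delta(.4149,.0380,.0125,94.1)
E
```

```text
t 17.20 tcp [0.4135 0.0384 0.0635] yawY 88.34 zaxis [ 0.  0. -1.] F [-0.2  0.2 -0.7] w 0.0243 q [-0.1  -0.09  2.19  0.    1.04 -1.64]
shift units [ 0.03 -0.01 -1.27] turn units [-0.    0.    0.96]
```

Emit:
play_rows(
  steps="0 0 0.5 0.03 -0.01 -0.2 255;0 0 0.46 0 0 -0.5 255;0 0 0 0 0 -0.5 255;0 0 0 0 0 -0.07 255;0 0 0 0 0 0 255;0 0 0 0 0 0 255",
)

```text
time: 17.8
ee_pos: [0.4153, 0.0377, 0.0133]
eef_rot: [-0.113, 3.139, -0.0]
force: [-0.3, -0.4, -0.4]
grip_width: 0.0239
gripper_force: 58.9
```

Emit:
play_rows(
  steps="0 0 0 0.12 0.009 0 255;0 0 0 0.12 0.009 0 255;0 0 0 0.12 0.009 0 255;0 0 0 0.12 0.009 0 255;0 0 0 0.12 0.009 0 255;0 0 0 0.1 0.007 0 255;0 0 0 0 0 0 255",
)

```text
time: 18.5
ee_pos: [0.4433, 0.0395, 0.0126]
eef_rot: [-0.113, 3.139, -0.0]
force: [-0.2, -0.7, -0.7]
grip_width: 0.0239
gripper_force: 58.9
```

```bash
python3 - <<'E'
from h import *
tcp()
E
```

```text
t 18.50 tcp [0.4433 0.0395 0.0126] yawY 94.11 zaxis [ 0. -0. -1.] F [-0.2 -0.7 -0.7] w 0.0239 q [-0.09  0.09  2.14  0.    0.92 -1.73]
```

Emit:
play_rows(
  steps="0 0 0 0.12 0.009 0 255;0 0 0 0.12 0.009 0 255;0 0 0 0.12 0.009 0 255;0 0 0 0.12 0.009 0 255;0 0 0 0.12 0.009 0 255;0 0 0 0.12 0.009 0 255;0 0 0 0.05 0.004 0 255;0 0 0 0 0 0 255",
)

```text
time: 19.3
ee_pos: [0.4738, 0.0419, 0.0125]
eef_rot: [-0.113, 3.139, -0.0]
force: [-0.6, -0.0, 0.2]
grip_width: 0.0244
gripper_force: 58.9
```

Emit:
play_rows(
  steps="0 0 0 0 0 0 0;0 0 0 0 0 0 0;0 0 0 0 0 0 0;0 0 0 -0.4 -0.029 0 0;0 0 0 -0.45 -0.032 0 0;0 0 0 -0.45 -0.032 0 0;0 0 0 0 0 0 255;0 0 0 0 0 -0.08 255;0 0 0 0 0 0 255;0 0 0 0 0 0 255",
)

```text
time: 20.3
ee_pos: [0.4223, 0.0381, 0.0094]
eef_rot: [-0.113, 3.139, -0.0]
force: [-0.4, -0.3, -0.6]
grip_width: 0.0282
gripper_force: 0.0
```

Emit:
play_rows(
  steps="0 0 0 0 0 0 255;0 0 0 0 0 0 255;0 0 0 0.2 0.014 0 255;0 0 0 0.2 0.014 0 255;0 0 0 0.2 0.014 0 255;0 0 0 0.2 0.014 0 255;0 0 0 0.2 0.014 0 255;0 0 0 0 0 0 255",
)

```text
time: 21.1
ee_pos: [0.4619, 0.041, 0.0095]
eef_rot: [0.113, -3.138, -0.0]
force: [-3.7, 0.6, 6.5]
grip_width: 0.0003
gripper_force: 3.5
```

```bash
python3 - <<'E'
from h import *
delta(.4897,.0433,.009,94.1)
E
```

```text
t 21.10 tcp [0.4619 0.041  0.0095] yawY 94.12 zaxis [-0.002  0.    -1.   ] F [-3.7  0.6  6.5] w 0.0003 q [-0.08  0.14  2.09 -0.    0.92 -1.72]
shift units [ 0.69  0.06 -0.01] turn units [-0.   -0.02 -0.  ]
```

Emit:
play_rows(
  steps="0 0 0 0.1 0.008 0 255;0 0 0 0 0 0 255",
)

```text
time: 21.3
ee_pos: [0.4622, 0.0411, 0.0091]
eef_rot: [0.114, -3.13, 0.0]
force: [-17.1, -2.8, 19.9]
grip_width: 0.0
gripper_force: 11.3
```

Emit:
play_rows(
  steps="0 0 0 0.1 0.008 0 255;0 0 0 0 0 0 255",
)

```text
time: 21.5
ee_pos: [0.4628, 0.0413, 0.0089]
eef_rot: [0.114, -3.122, 0.0]
force: [-29.7, -4.1, 34.8]
grip_width: -0.0002
gripper_force: 19.4
```

Jammed, so I'll back off and look.

Emit:
play_rows(
  steps="0 0 0 -0.4 -0.03 0 255;0 0 0 -0.5 -0.03 0.4 255;0 0 0 -0.3 0 1 255;0 0 0 0 0 1 255;0 0 0 0 0.8 0.5 255;0 0 0 0 1 0 255;0 0 0 0 1 0 255;0 0 0 0 1 0 255;0 0 0 0 1 0 255;0 0 0 0 0 0 255",
)

```text
time: 22.5
ee_pos: [0.4217, 0.2354, 0.1257]
eef_rot: [-0.119, 3.138, 0.003]
force: [-0.2, -0.6, -0.2]
grip_width: 0.0001
gripper_force: 0.0
```

```bash
python3 - <<'E'
from h import *
tcp()
i=look("top","pics/f.png",275,355,210,280,8)
E
```

```text
t 22.50 tcp [0.4217 0.2354 0.1257] yawY 94.36 zaxis [ 0.001  0.002 -1.   ] F [-0.2 -0.6 -0.2] w 0.0001 q [ 0.34 -0.02  1.99  0.    1.17 -1.3 ]
```

View pics/f.png

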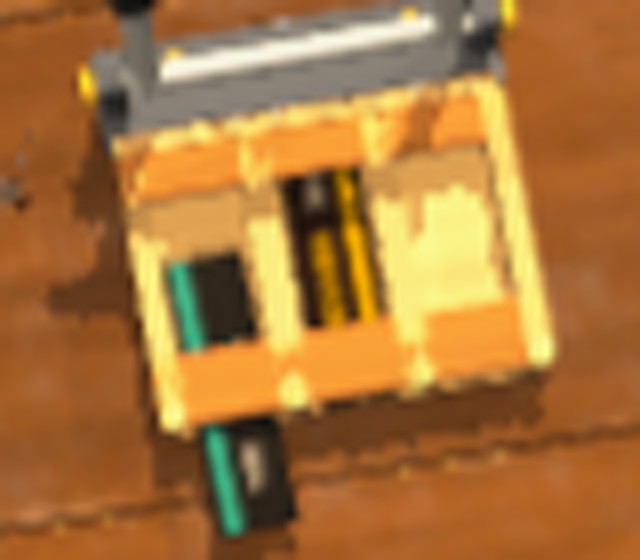

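The picture shows orange home in the middle slot. Teal is jammed slightly yawed in the left slot, its rear end at crop (265,526). I'll regrip its tail to square it.

```bash
python3 - <<'E'
from h import *
i=get_image("top")
f=lambda p,z:ray(i,((p[0]+.5)/8-.5+275,(p[1]+.5)/8-.5+210),z).round(4)
for p in[(235,530),(295,516),(205,432),(276,420)]:print(p,f(p,.014))
print("mouth L R",f((167,425),.024),f((290,403),.024),f((551,355),.024))
delta(.4735,.0421,.06,94.1)
E
```

```text
(235, 530) [0.4639 0.0483 0.014 ]
(295, 516) [0.4663 0.0286 0.014 ]
(205, 432) [0.4967 0.0547 0.014 ]
(276, 420) [0.4981 0.0313 0.014 ]
mouth L R [0.4989 0.0664 0.024 ] [0.5017 0.0263 0.024 ] [ 0.508  -0.0593  0.024 ]
t 22.60 tcp [0.4214 0.232  0.1251] yawY 94.26 zaxis [-0. -0. -1.] F [-0.3  0.2 -0.9] w 0.0002 q [ 0.34 -0.02  1.99 -0.    1.17 -1.31]
shift units [ 1.3  -4.75 -1.63] turn units [ 0.   -0.   -0.03]
```

Emit:
play_rows(
  steps="0 0 0 0.17 -0.59 0 0;0 0 0 0.17 -0.59 0 0;0 0 0 0.17 -0.59 0 0;0 0 0 0.17 -0.59 0 0;0 0 0 0.17 -0.59 0 0;0 0 0 0.17 -0.59 0 0;0 0 0 0.17 -0.59 0 0;0 0 -0.03 0.17 -0.6 0 0;0 0 0 0 0 0 0;0 0 0 0 0 0 0",
)

```text
time: 23.6
ee_pos: [0.4757, 0.0408, 0.1251]
eef_rot: [0.103, -3.139, -0.0]
force: [0.7, 0.9, 0.2]
grip_width: 0.0853
gripper_force: 0.0
```

Emit:
play_rows(
  steps="0 0 0 0 0 -0.7 0;0 0 0 0 0 -0.7 0;0 0 0 0 0 -0.7 0;0 0 0 0 0 -0.5 0;0 0 0 0 0 -0.24 0;0 0 0 0 0 0 0;0 0 0 0 0 0 255;0 0 0 0 0 0 255;0 0 0 0 0 0 255;0 0 0 0 0 0 255",
)

```text
time: 24.6
ee_pos: [0.4766, 0.042, 0.0125]
eef_rot: [-0.108, 3.138, -0.0]
force: [0.6, -0.0, -0.2]
grip_width: 0.0283
gripper_force: 0.0
```

```bash
python3 - <<'E'
from h import *
delta(.4865,.0431,.0125,94.1)
E
```

```text
t 24.60 tcp [0.4766 0.042  0.0125] yawY 93.93 zaxis [ 0.002 -0.    -1.   ] F [ 0.6 -0.  -0.2] w 0.0283 q [-0.08  0.16  2.06 -0.    0.92 -1.72]
shift units [ 0.25  0.03 -0.  ] turn units [0.   0.01 0.03]
```

Emit:
play_rows(
  steps="0 0 0 0 0 0 255;0 0 0 0 0 0 255;0 0 0.03 0 0 0 255",
)

```text
time: 24.9
ee_pos: [0.4764, 0.0419, 0.0121]
eef_rot: [-0.113, 3.139, -0.0]
force: [-0.9, -0.3, 3.0]
grip_width: 0.0236
gripper_force: 58.6
```

Emit:
play_rows(
  steps="0 0 0 0.08 0.006 0 255;0 0 0 0 0 0 255",
)

```text
time: 25.1
ee_pos: [0.4786, 0.0422, 0.0117]
eef_rot: [0.113, -3.138, -0.0]
force: [-3.8, -0.6, 6.0]
grip_width: 0.0233
gripper_force: 59.1
```

Emit:
play_rows(
  steps="0 0 0 0.08 0.006 0 255;0 0 0 0.08 0.006 0 255;0 0 0 0 0 0 255",
)

```text
time: 25.4
ee_pos: [0.4839, 0.0428, 0.0116]
eef_rot: [0.113, -3.135, -0.0]
force: [-6.7, -0.7, 11.5]
grip_width: 0.0234
gripper_force: 59.6
```

Emit:
play_rows(
  steps="0 0 0 0 0 0.04 255;0 0 0 0 0 0 255",
)

```text
time: 25.6
ee_pos: [0.4855, 0.0428, 0.0132]
eef_rot: [0.113, -3.14, -0.0]
force: [1.3, -0.3, -0.9]
grip_width: 0.0234
gripper_force: 58.7
```

Emit:
play_rows(
  steps="0 0 0 0.06 0.004 0 255;0 0 0 0 0 0 255",
)

```text
time: 25.8
ee_pos: [0.4882, 0.0429, 0.0132]
eef_rot: [-0.113, 3.139, 0.0]
force: [-0.1, -0.2, -0.6]
grip_width: 0.0233
gripper_force: 58.7
```

```bash
python3 - <<'E'
from h import *
tcp()
E
```

```text
t 25.80 tcp [0.4882 0.0429 0.0132] yawY 94.11 zaxis [ 0.  0. -1.] F [-0.1 -0.2 -0.6] w 0.0233 q [-0.07  0.18  2.03  0.    0.93 -1.72]
```

Emit:
play_rows(
  steps="0 0 0 0 0 0 0;0 0 0 0 0 0 0;0 0 0 0 0 0 0;0 0 0 -0.4 -0.029 0 0;0 0 0 -0.45 -0.032 0 0;0 0 0 -0.2 -0.014 0 0;0 0 0 0 0 0 255;0 0 0 0 0 -0.06 255;0 0 0 0 0 0 255;0 0 0 0 0 0 255",
)

```text
time: 26.8
ee_pos: [0.4465, 0.0398, 0.011]
eef_rot: [-0.113, 3.139, -0.0]
force: [0.4, 0.3, 0.3]
grip_width: 0.0282
gripper_force: 0.0
```

Emit:
play_rows(
  steps="0 0 0 0 0 0 255;0 0 0 0 0 0 255;0 0 0 0.15 0.011 0 255;0 0 0 0.15 0.011 0 255;0 0 0 0.15 0.011 0 255;0 0 0 0.15 0.011 0 255;0 0 0 0 0 0 255",
)

```text
time: 27.5
ee_pos: [0.4711, 0.0416, 0.0111]
eef_rot: [-0.113, 3.139, -0.0]
force: [-0.8, 0.8, -0.4]
grip_width: 0.0001
gripper_force: 0.0
```

```bash
python3 - <<'E'
from h import *
delta(.4897,.0433,.0105,94.1)
E
```

```text
t 27.50 tcp [0.4711 0.0416 0.0111] yawY 94.12 zaxis [ 0.001 -0.    -1.   ] F [-0.8  0.8 -0.4] w 0.0001 q [-0.08  0.15  2.07 -0.    0.92 -1.72]
shift units [ 0.47  0.04 -0.02] turn units [ 0.    0.01 -0.  ]
```

Emit:
play_rows(
  steps="0 0 0 0.1 0.007 0 255;0 0 0 0.1 0.007 0 255;0 0 0 0 0 0 255",
)

```text
time: 27.8
ee_pos: [0.4785, 0.0422, 0.011]
eef_rot: [-0.113, 3.139, -0.0]
force: [-0.4, -0.9, 0.2]
grip_width: 0.0002
gripper_force: 0.0
```

Emit:
play_rows(
  steps="0 0 0 0.1 0.007 0 255;0 0 0 0.1 0.007 0 255;0 0 0 0 0 0 255",
)

```text
time: 28.1
ee_pos: [0.4866, 0.0427, 0.0111]
eef_rot: [-0.113, 3.139, -0.0]
force: [0.5, -0.3, -1.1]
grip_width: -0.0001
gripper_force: 0.0
```

Emit:
play_rows(
  steps="0 0 0 0.06 0.004 0 255;0 0 0 0 0 0 255",
)

```text
time: 28.3
ee_pos: [0.4885, 0.0429, 0.0109]
eef_rot: [-0.113, 3.139, -0.0]
force: [1.0, -0.3, 0.4]
grip_width: 0.0003
gripper_force: 0.0
```

Emit:
play_rows(
  steps="0 0 0 0.06 0.004 0 255;0 0 0 0 0 0 255",
)

```text
time: 28.5
ee_pos: [0.4899, 0.0431, 0.0107]
eef_rot: [0.113, -3.138, -0.0]
force: [-3.4, 0.3, 3.5]
grip_width: -0.0001
gripper_force: 1.6
```

Emit:
play_rows(
  steps="0 0 0 0.04 0.003 0 255;0 0 0 0 0 0 255",
)

```text
time: 28.7
ee_pos: [0.4899, 0.0431, 0.0104]
eef_rot: [0.113, -3.134, 0.0]
force: [-9.4, -0.2, 7.2]
grip_width: 0.0001
gripper_force: 4.5
```

Emit:
play_rows(
  steps="0 0 0 0.04 0.003 0 255;0 0 0 0 0 0 255",
)

```text
time: 28.9
ee_pos: [0.4901, 0.0432, 0.0101]
eef_rot: [0.113, -3.131, 0.0]
force: [-14.4, -2.0, 11.5]
grip_width: -0.0001
gripper_force: 7.0
```

Teal is home too. I'll retreat, then re-check yellow.

Emit:
play_rows(
  steps="0 0 0 -0.2 -0.014 0 255;0 0 0 -0.4 -0.03 0.3 255;0 0 0 -0.4 0 0.6 0;0 0 -0.9 -0.3 0 0.8 0;0 0 -0.9 0 0 0.8 0;0 0 -0.9 0 0 0.3 0;0 0 -0.9 0 0 0 0;0 0 -0.9 0 0 0 0;0 0 -0.9 0 0 0 0;0 0 0 0 0 0 0",
)

```text
time: 29.9
ee_pos: [0.4423, 0.0416, 0.1231]
eef_rot: [0.769, 3.045, 0.001]
force: [0.2, 1.3, 0.5]
grip_width: 0.0855
gripper_force: 0.0
```

```bash
python3 - <<'E'
from h import *
i=get_image("top");hsv=cv2.cvtColor(i["color"],cv2.COLOR_RGB2HSV)
m=((hsv[:,:,0]>25)&(hsv[:,:,0]<36)&(hsv[:,:,1]>180)&(hsv[:,:,2]>110)).astype(np.uint8)
m[:195]=0;m[250:]=0;m[:,:355]=0;m[:,435:]=0
dk=(hsv[:,:,2]<75).astype(np.uint8);
k=cv2.dilate(m,np.ones((9,9)))&(m|dk)
ys,xs=np.nonzero(k);r=cv2.minAreaRect(np.c_[xs,ys].astype(np.float32));print(m.sum(),r)
W=np.array([ray(i,p,.006)[:2] for p in cv2.boxPoints(r)]);print(W.round(4),W.mean(0))
print("dome",ray(i,(418,261),.03),"tin",ray(i,(412,178),.064))
delta(.582,-.174,.12,18.1)
E
```

```text
120 ((390.2071228027344, 219.4970245361328), (9.538461685180664, 34.15385055541992), 67.38013458251953)
[[ 0.5887 -0.1489]
 [ 0.6154 -0.238 ]
 [ 0.5902 -0.2441]
 [ 0.5638 -0.1553]] [ 0.58954581 -0.19658883]
dome [ 0.46779704 -0.2470642   0.03      ] tin [ 0.67985969 -0.25682976  0.064     ]
t 29.95 tcp [0.4422 0.0416 0.123 ] yawY 61.83 zaxis [ 0.001 -0.    -1.   ] F [-1.  -0.  -0.3] w 0.0852 q [-0.08 -0.11  2.09  0.    1.17 -1.16]
shift units [ 3.5  -5.39 -0.08] turn units [ 0.    0.01 -7.29]
```

Emit:
play_rows(
  steps="0 0 -0.83 0.389 -0.595 0 0;0 0 -0.83 0.389 -0.595 0 0;0 0 -0.83 0.389 -0.595 0 0;0 0 -0.83 0.389 -0.595 0 0;0 0 -0.83 0.389 -0.595 0 0;0 0 -0.83 0.389 -0.595 0 0;0 0 -0.83 0.389 -0.595 0 0;0 0 -0.83 0.389 -0.595 0 0;0 0 -0.83 0.389 -0.595 0 0;0 0 0 0 0 0 0",
)

```text
time: 30.95
ee_pos: [0.5836, -0.1757, 0.123]
eef_rot: [1.872, 2.52, -0.0]
force: [-0.6, -0.4, 0.5]
grip_width: 0.0858
gripper_force: 0.0
```

Emit:
play_rows(
  steps="0 0 0 0 0 0 0;0 0 0 0 0 0 0",
)

```text
time: 31.15
ee_pos: [0.5813, -0.1718, 0.1225]
eef_rot: [-1.868, -2.525, -0.0]
force: [0.7, -0.2, 0.5]
grip_width: 0.0855
gripper_force: 0.0
```

```bash
python3 - <<'E'
from h import *
delta(.5823,-.1727,.003,17)
E
```

```text
t 31.15 tcp [ 0.5813 -0.1718  0.1225] yawY 17.02 zaxis [-0.001  0.001 -1.   ] F [ 0.7 -0.2  0.5] w 0.0855 q [-0.42  0.27  1.67  0.    1.19 -0.71]
shift units [ 0.02 -0.02 -2.99] turn units [-0.01 -0.01 -0.  ]
```

Emit:
play_rows(
  steps="0 0 0 0.02 -0.02 -0.8 0;0 0 0 0 0 -0.8 0;0 0 0 0 0 -0.8 0;0 0 0 0 0 -0.59 0;0 0 0 0 0 0 0;0 0 0 0 0 0 255;0 0 0 0 0 0 255;0 0 0 0 0 0 255;0 0 0 0 0 0 255;0 0 0 0 0 0 255",
)

```text
time: 32.15
ee_pos: [0.584, -0.1739, 0.0052]
eef_rot: [1.869, 2.521, 0.001]
force: [-0.8, 1.1, 6.0]
grip_width: 0.0239
gripper_force: 58.5
```

Emit:
play_rows(
  steps="0 0 0 0 0 0 255;0 0 0 0 0 0 255",
)

```text
time: 32.35
ee_pos: [0.584, -0.1739, 0.0052]
eef_rot: [1.869, 2.522, 0.001]
force: [-1.3, 0.7, 5.4]
grip_width: 0.0247
gripper_force: 58.5
```

```bash
python3 - <<'E'
from h import *
delta(.4207,-.0438,.12,94.1)
E
```

```text
t 32.35 tcp [ 0.584  -0.1739  0.0052] yawY 16.9 zaxis [ 0.003 -0.001 -1.   ] F [-1.3  0.7  5.4] w 0.0247 q [-0.42  0.44  1.71  0.    0.99 -0.71]
shift units [-4.08  3.25  2.87] turn units [-1.000e-02  3.000e-02  1.287e+01]
```

Emit:
play_rows(
  steps="0 0 0 0 0 0.5 255;0 0 0 0 0 0.8 255;0 0 0 0 0 0.8 255;0 0 0.5 0 0 0.77 255;0 0 0.95 0 0 0 255;0 0 0.95 0 0 0 255;0 0 0.95 0 0 0 255;0 0 0.95 0 0 0 255;0 0 0.95 0 0 0 255;0 0 0.95 -0.4 0 0 255",
)

```text
time: 33.35
ee_pos: [0.568, -0.1737, 0.119]
eef_rot: [0.961, 2.988, -0.0]
force: [-0.2, 1.0, -0.2]
grip_width: 0.0242
gripper_force: 58.9
```

Emit:
play_rows(
  steps="0 0 0.95 -0.46 0.41 0 255;0 0 0.95 -0.46 0.41 0 255;0 0 0.95 -0.46 0.41 0 255;0 0 0.95 -0.46 0.41 0 255;0 0 0.95 -0.46 0.41 0 255;0 0 0.95 -0.46 0.41 0 255;0 0 0.97 -0.46 0.41 0 255;0 0 0 -0.46 0.38 0 255;0 0 0 0 0 0 255;0 0 0 0 0 0 255",
)

```text
time: 34.35
ee_pos: [0.42, -0.0435, 0.1188]
eef_rot: [-0.113, 3.138, -0.001]
force: [-0.0, -0.0, -0.7]
grip_width: 0.0246
gripper_force: 59.0
```

```bash
python3 - <<'E'
from h import *
delta(.4207,-.0438,.0125,94.1)
E
```

```text
t 34.35 tcp [ 0.42   -0.0435  0.1188] yawY 94.14 zaxis [ 0.002 -0.001 -1.   ] F [-0.  -0.  -0.7] w 0.0246 q [-0.29 -0.17  2.14 -0.    1.16 -1.93]
shift units [ 0.02 -0.01 -2.66] turn units [ 0.01  0.02 -0.01]
```

Emit:
play_rows(
  steps="0 0 0 0.02 -0.01 -0.7 255;0 0 0 0 0 -0.7 255;0 0 0 0 0 -0.7 255;0 0 0 0 0 -0.4 255;0 0 0 0 0 -0.16 255;0 0 0 0 0 0 255;0 0 0 0 0 0 255",
)

```text
time: 35.05
ee_pos: [0.4214, -0.0444, 0.0125]
eef_rot: [-0.112, 3.138, -0.001]
force: [0.5, -0.5, -0.1]
grip_width: 0.0242
gripper_force: 59.0
```

Emit:
play_rows(
  steps="0 0 0 0.12 0.009 0 255;0 0 0 0.12 0.009 0 255;0 0 0 0.12 0.009 0 255;0 0 0 0.12 0.009 0 255;0 0 0 0.12 0.009 0 255;0 0 0 0.1 0.007 0 255;0 0 0 0 0 0 255",
)

```text
time: 35.75
ee_pos: [0.449, -0.0418, 0.0118]
eef_rot: [-0.113, 3.139, -0.0]
force: [-0.7, 0.2, -1.2]
grip_width: 0.0242
gripper_force: 59.0
```

Emit:
play_rows(
  steps="0 0 0 0.14 0.01 0 255;0 0 0 0.14 0.01 0 255;0 0 0 0.14 0.01 0 255;0 0 0 0.14 0.01 0 255;0 0 0 0.14 0.01 0 255;0 0 0 0.14 0.01 0 255;0 0 0 0.14 0.01 0 255;0 0 0 0.06 0.004 0 255;0 0 0 0 0 0 255",
)

```text
time: 36.65
ee_pos: [0.4903, -0.0388, 0.0117]
eef_rot: [-0.113, 3.139, -0.0]
force: [0.2, 0.1, 0.9]
grip_width: 0.0247
gripper_force: 59.0
```

Emit:
play_rows(
  steps="0 0 0 0 0 0 0;0 0 0 0 0 0 0;0 0 0 0 0 0 0;0 0 0 -0.22 -0.016 0 0;0 0 0 -0.22 -0.016 0 0;0 0 0 0 0 0 0;0 0 0 0 0 0 255;0 0 0 0 0 0 255;0 0 0 0 0 0 255;0 0 0 0 0 0 255",
)

```text
time: 37.65
ee_pos: [0.4726, -0.0401, 0.0118]
eef_rot: [-0.113, 3.139, -0.0]
force: [-0.2, -0.6, -0.3]
grip_width: 0.0283
gripper_force: 0.0
```

Emit:
play_rows(
  steps="0 0 0 0 0 0 255;0 0 0 0 0 0 255;0 0 0 0 0 0.03 255;0 0 0 0 0 0 255",
)

```text
time: 38.05
ee_pos: [0.4723, -0.0401, 0.013]
eef_rot: [0.113, -3.14, 0.0]
force: [0.5, 0.3, -0.3]
grip_width: 0.0232
gripper_force: 58.9
```

Emit:
play_rows(
  steps="0 0 0 0.1 0.007 0 255;0 0 0 0.1 0.007 0 255;0 0 0 0.1 0.007 0 255;0 0 0 0.1 0.007 0 255;0 0 0 0.07 0.005 0 255;0 0 0 0 0 0 255",
)

```text
time: 38.65
ee_pos: [0.4916, -0.0388, 0.0129]
eef_rot: [-0.113, 3.139, -0.0]
force: [-0.2, 1.0, -0.8]
grip_width: 0.023
gripper_force: 58.9
```

Emit:
play_rows(
  steps="0 0 0 0 0 0 0;0 0 0 0 0 0 0;0 0 0 0 0 0 0;0 0 0 -0.4 -0.029 0 0;0 0 0 -0.45 -0.032 0 0;0 0 0 -0.2 -0.014 0 0;0 0 0 0 0 0 255;0 0 0 0 0 -0.06 255;0 0 0 0 0 0 255;0 0 0 0 0 0 255",
)

```text
time: 39.65
ee_pos: [0.4497, -0.0418, 0.0105]
eef_rot: [-0.113, 3.139, -0.0]
force: [0.6, -0.4, 0.2]
grip_width: 0.0284
gripper_force: 0.0
```

Emit:
play_rows(
  steps="0 0 0 0 0 0 255;0 0 0 0 0 0 255;0 0 0 0.15 0.011 0 255;0 0 0 0.15 0.011 0 255;0 0 0 0.15 0.011 0 255;0 0 0 0.15 0.011 0 255;0 0 0 0.15 0.011 0 255;0 0 0 0.1 0.007 0 255;0 0 0 0 0 0 255",
)

```text
time: 40.55
ee_pos: [0.4838, -0.0393, 0.0105]
eef_rot: [-0.113, 3.139, -0.0]
force: [0.1, 0.4, 0.2]
grip_width: 0.0001
gripper_force: 0.0
```

Emit:
play_rows(
  steps="0 0 0 0.1 0.007 0 255;0 0 0 0.1 0.007 0 255;0 0 0 0 0 0 255",
)

```text
time: 40.85
ee_pos: [0.4917, -0.0388, 0.0107]
eef_rot: [-0.113, 3.139, -0.0]
force: [-0.5, -0.5, -0.4]
grip_width: -0.0003
gripper_force: 0.0
```

Emit:
play_rows(
  steps="0 0 0 0.06 0.004 0 255;0 0 0 0.05 0.004 0 255;0 0 0 0 0 0 255",
)

```text
time: 41.15
ee_pos: [0.4955, -0.0384, 0.0104]
eef_rot: [0.113, -3.139, -0.0]
force: [-1.6, 0.5, 0.4]
grip_width: 0.0
gripper_force: 0.3
```

Emit:
play_rows(
  steps="0 0 0 0.04 0.003 0 255;0 0 0 0 0 0 255",
)

```text
time: 41.35
ee_pos: [0.4956, -0.0383, 0.0102]
eef_rot: [0.113, -3.136, -0.0]
force: [-5.6, -1.4, 4.9]
grip_width: -0.0001
gripper_force: 3.2
```

Emit:
play_rows(
  steps="0 0 0 0.04 0.003 0 255;0 0 0 0 0 0 255",
)

```text
time: 41.55
ee_pos: [0.4956, -0.0382, 0.01]
eef_rot: [0.113, -3.132, -0.001]
force: [-10.8, -1.6, 10.5]
grip_width: 0.0
gripper_force: 6.0
```

All three are home. I'll retreat and look at the case and lid.

Emit:
play_rows(
  steps="0 0 0 -0.2 -0.014 0 255;0 0 0 -0.5 -0.03 0.3 255;0 0 0 -0.5 0 0.7 0;0 0 -0.9 -0.5 0 0.8 0;0 0 -0.95 0 0 0.8 0;0 0 -0.95 0 0 0.5 0;0 0 -0.95 0 -0.5 0 0;0 0 -0.95 0 -0.8 0 0;0 0 -0.95 0 -0.8 0 0;0 0 0 0 0 0 0",
)

```text
time: 42.55
ee_pos: [0.4312, -0.1269, 0.1351]
eef_rot: [0.815, 3.032, -0.002]
force: [1.3, -0.0, -0.4]
grip_width: 0.0856
gripper_force: 0.0
```

```bash
python3 - <<'E'
from h import *
tcp()
i=look("top","pics/g.png",170,370,160,310,4)
hsv=cv2.cvtColor(i["color"],cv2.COLOR_RGB2HSV)
h_,s_,v_=cv2.split(hsv[215:270,165:245])
m=((h_>9)&(h_<35)&(s_>150)&(v_>200)).astype(np.uint8)
c=max(cv2.findContours(m,0,2)[0],key=cv2.contourArea);r=cv2.minAreaRect(c)
b=cv2.boxPoints(r)+[165,215];W=np.array([ray(i,p,.008)[:2] for p in b]);print(r,W.round(4).tolist(),W.mean(0).round(4))
y=((h_>25)&(h_<33)&(s_>200)&(v_>150));ys,xs=np.nonzero(y);print("ridge",len(xs),ray(i,(xs.mean()+165,ys.mean()+215),.03).round(4))
E
```

```text
t 42.55 tcp [ 0.4312 -0.1269  0.1351] yawY 59.92 zaxis [ 0.002 -0.002 -1.   ] F [ 1.3 -0.  -0.4] w 0.0856 q [-0.46 -0.12  2.07 -0.    1.19 -1.51]
((38.88119125366211, 25.688119888305664), (49.65235900878906, 37.015384674072266), 5.710592269897461) [[0.551, 0.3721], [0.649, 0.3574], [0.6212, 0.228], [0.5239, 0.2448]] [0.5863 0.3006]
ridge 57 [0.5858 0.3    0.03  ]
```

View pics/g.png

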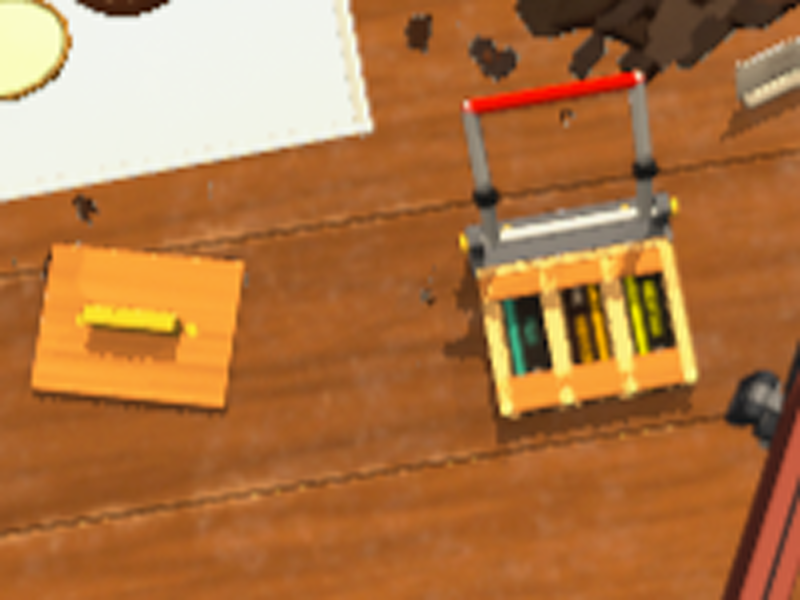

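All three bars sit in their slots with the ends flush, and the lid is undisturbed at crop (140,325). Next is the lid handle.

Emit:
play_rows(
  steps="0 0 -0.844 0.276 0.762 0 0;0 0 -0.844 0.276 0.762 0 0;0 0 -0.844 0.276 0.762 0 0;0 0 -0.844 0.276 0.762 0 0;0 0 -0.844 0.276 0.762 0 0;0 0 -0.844 0.276 0.762 0 0;0 0 -0.844 0.276 0.762 0 0",
)

```text
time: 43.3
ee_pos: [0.5077, 0.092, 0.1344]
eef_rot: [-1.695, -2.645, -0.001]
force: [0.3, 0.1, -0.9]
grip_width: 0.0856
gripper_force: 0.0
```

Emit:
play_rows(
  steps="0 0 -0.844 0.276 0.762 0 0;0 0 -0.844 0.276 0.762 0 0;0 0 -0.844 0.276 0.762 0 0;0 0 -0.844 0.276 0.762 0 0;0 0 -0.844 0.276 0.762 0 0;0 0 -0.844 0.276 0.762 0 0;0 0 -0.844 0.276 0.762 0 0;0 0 0 0 0 0 0;0 0 0 0 0 0 0;0 0 0 0 0 0 0",
)

```text
time: 44.3
ee_pos: [0.5843, 0.3025, 0.1341]
eef_rot: [-2.417, -2.007, 0.002]
force: [0.4, -0.4, 0.4]
grip_width: 0.0853
gripper_force: 0.0
```

```bash
python3 - <<'E'
from h import *
delta(.5855,.3,.014,-11)
E
```

```text
t 44.30 tcp [0.5843 0.3025 0.1341] yawY -10.59 zaxis [-0.001 -0.001 -1.   ] F [ 0.4 -0.4  0.4] w 0.0853 q [ 0.36  0.38  1.52 -0.    1.24  0.54]
shift units [ 0.03 -0.06 -3.  ] turn units [ 0.01 -0.01 -0.07]
```

Emit:
play_rows(
  steps="0 0 -0.07 0.03 -0.06 -0.8 0;0 0 0 0 0 -0.8 0;0 0 0 0 0 -0.8 0;0 0 0 0 0 -0.4 0;0 0 0 0 0 -0.2 0;0 0 0 0 0 0 0;0 0 0 0 0 0 255;0 0 0 0 0 0 255;0 0 0 0 0 0 255;0 0 0 0 0 0 255",
)

```text
time: 45.3
ee_pos: [0.5871, 0.3007, 0.0155]
eef_rot: [2.425, 1.996, 0.002]
force: [-0.5, -0.5, -0.7]
grip_width: 0.0282
gripper_force: 0.0
```

Emit:
play_rows(
  steps="0 0 0 0 0 0 255;0 0 0 0 0 0 255;0 0 0 0 0 0 255",
)

```text
time: 45.6
ee_pos: [0.5869, 0.3006, 0.0152]
eef_rot: [2.426, 1.996, 0.002]
force: [0.1, 0.3, 4.5]
grip_width: 0.0104
gripper_force: 61.0
```

```bash
python3 - <<'E'
from h import *
delta(.5525,.0067,.10,4.1)
E
```

```text
t 45.60 tcp [0.5869 0.3006 0.0152] yawY -11.1 zaxis [ 0.001  0.    -1.   ] F [0.1 0.3 4.5] w 0.0104 q [0.35 0.52 1.57 0.   1.05 0.55]
shift units [-0.86 -7.35  2.12] turn units [-0.01  0.01  2.53]
```

Emit:
play_rows(
  steps="0 0 0 0 0 0.5 255;0 0 0 0 0 0.8 255;0 0 0 0 0 0.8 255;0 0 0 0 0 0 255",
)

```text
time: 46.0
ee_pos: [0.5897, 0.3016, 0.1038]
eef_rot: [2.424, 1.994, 0.013]
force: [1.2, -0.3, -1.2]
grip_width: 0.0107
gripper_force: 60.3
```

Emit:
play_rows(
  steps="0 0 0.51 -0.25 -0.4 0 255;0 0 0.5 -0.25 -0.6 0 255;0 0 0.5 -0.25 -0.7 0 255;0 0 0.5 -0.2 -0.8 0 255;0 0 0.52 -0.2 -0.8 0 255;0 0 0 -0.2 -0.85 0 255;0 0 0 -0.07 -0.85 0 255;0 0 0 0 -0.85 0 255;0 0 0 0 -0.8 0 255;0 0 0 0 -0.5 0 255",
)

```text
time: 47.0
ee_pos: [0.5286, 0.0124, 0.0971]
eef_rot: [-2.142, -2.297, 0.002]
force: [1.0, 0.6, -1.3]
grip_width: 0.0105
gripper_force: 60.2
```

Emit:
play_rows(
  steps="0 0 0 0 -0.2 0 255;0 0 0 0 0 0 255;0 0 0 0 0 0 255;0 0 0 0 0 0 255",
)

```text
time: 47.4
ee_pos: [0.5295, 0.0075, 0.0982]
eef_rot: [-2.139, -2.3, 0.0]
force: [-0.6, 0.4, -1.1]
grip_width: 0.0102
gripper_force: 60.2
```

```bash
python3 - <<'E'
from h import *
delta(.5525,.0067,.05,4.1)
i=look("top","pics/h.png",260,380,170,280,5)
E
```

```text
t 47.40 tcp [0.5295 0.0075 0.0982] yawY 4.15 zaxis [-0.001  0.    -1.   ] F [-0.6  0.4 -1.1] w 0.0102 q [-0.13  0.13  1.89  0.    1.12 -0.21]
shift units [ 0.58 -0.02 -1.2 ] turn units [-0.   -0.01 -0.01]
```

View pics/h.png

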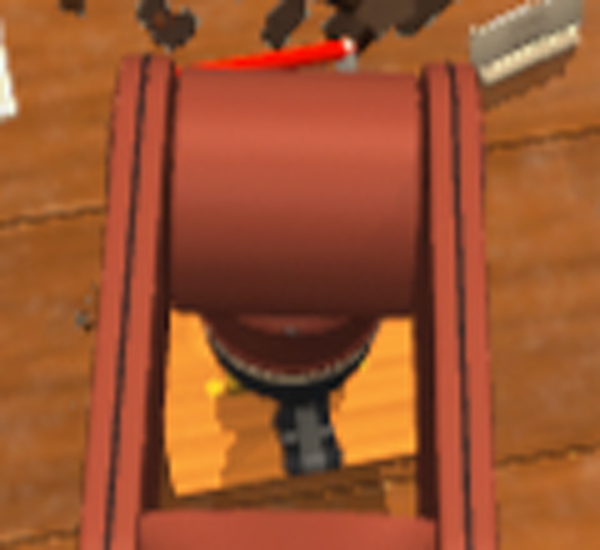

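The picture shows the lid held square above the case, mostly hidden by the wrist. I'll place it.

Emit:
play_rows(
  steps="0 0 0 0.2 -0.01 0 255;0 0 0 0.2 -0.01 0 255;0 0 0 0.18 0 0 255;0 0 0 0 0 0 255;0 0 0 0 0 -0.3 255;0 0 0 0 0 -0.4 255;0 0 0 0 0 -0.4 255;0 0 0 0 0 -0.2 255;0 0 0 0 0 -0.1 255;0 0 0 0 0 0 255",
)

```text
time: 48.45
ee_pos: [0.5523, 0.0057, 0.0418]
eef_rot: [-2.14, -2.298, 0.001]
force: [-0.1, 0.0, -0.9]
grip_width: 0.0103
gripper_force: 60.2
```

```bash
python3 - <<'E'
from h import *
delta(.5525,.0067,.0392,4.1)
E
```

```text
t 48.45 tcp [0.5523 0.0057 0.0418] yawY 4.08 zaxis [-0.001  0.    -1.   ] F [-0.1  0.  -0.9] w 0.0103 q [-0.13  0.27  1.86 -0.    1.02 -0.2 ]
shift units [ 0.    0.03 -0.07] turn units [-0.   -0.01  0.  ]
```

Emit:
play_rows(
  steps="0 0 0 0 0.025 -0.04 255;0 0 0 0 0 -0.03 255;0 0 0 0 0 0 255",
)

```text
time: 48.75
ee_pos: [0.5532, 0.0066, 0.0401]
eef_rot: [2.141, 2.299, 0.001]
force: [-0.7, 0.1, -1.4]
grip_width: 0.0104
gripper_force: 60.2
```

Emit:
play_rows(
  steps="0 0 0 0 0 -0.03 255;0 0 0 0 0 0 255",
)

```text
time: 48.95
ee_pos: [0.5533, 0.0065, 0.0392]
eef_rot: [2.14, 2.299, 0.001]
force: [-1.1, 0.8, 2.3]
grip_width: 0.0109
gripper_force: 60.7
```

Emit:
play_rows(
  steps="0 0 0 0 0 0 170;0 0 0 0 0 0 170;0 0 0 0 0 0 170;0 0 0 0 0 0 170;0 0 0 0 0 0.3 170;0 0 0 0 0 0.5 170;0 0 0 0 0 0.8 170;0 0 0 0 0 0.8 170;0 0 0 -0.5 -0.5 0.5 170;0 0 0 -0.8 -0.8 0 170",
)

```text
time: 49.95
ee_pos: [0.5042, -0.0456, 0.1597]
eef_rot: [2.132, 2.296, 0.007]
force: [0.1, -1.8, -0.2]
grip_width: 0.0287
gripper_force: 0.0
```

Emit:
play_rows(
  steps="0 0 0 -0.5 -1 0 170;0 0 0 -0.5 -1 0 170;0 0 0 0 -1 0 170;0 0 0 0 -1 0 170;0 0 0 0 0 0 170",
)

```text
time: 50.45
ee_pos: [0.461, -0.2099, 0.1561]
eef_rot: [2.144, 2.292, -0.001]
force: [0.3, 0.9, 0.8]
grip_width: 0.0285
gripper_force: 0.0
```

```bash
python3 - <<'E'
from h import *
tcp()
i=look("top","pics/k.png",275,365,170,270,6)
hsv=cv2.cvtColor(i["color"],cv2.COLOR_RGB2HSV)[205:275,275:365]
h_,s_,v_=cv2.split(hsv)
m=((h_>9)&(h_<35)&(s_>150)&(v_>200)).astype(np.uint8)
c=max(cv2.findContours(m,0,2)[0],key=cv2.contourArea);r=cv2.minAreaRect(c)
b=cv2.boxPoints(r)+[275,205];W=np.array([ray(i,p,.032)[:2] for p in b]);print(r,W.round(4).tolist(),W.mean(0).round(4))
y=((h_>25)&(h_<33)&(s_>200)&(v_>150));ys,xs=np.nonzero(y);print("ridge",len(xs),ray(i,(xs.mean()+275,ys.mean()+205),.054).round(4))
E
```

```text
t 50.45 tcp [ 0.461  -0.2099  0.1561] yawY 3.82 zaxis [ 0.002 -0.003 -1.   ] F [0.3 0.9 0.8] w 0.0285 q [-0.58  0.    1.91 -0.    1.23 -0.65]
((41.28004455566406, 34.95021438598633), (37.01955032348633, 49.84074020385742), 79.91940307617188) [[0.5952, 0.0744], [0.6044, -0.0553], [0.5069, -0.0603], [0.4983, 0.0674]] [0.5512 0.0066]
ridge 68 [0.5526 0.0081 0.054 ]
```

View pics/k.png

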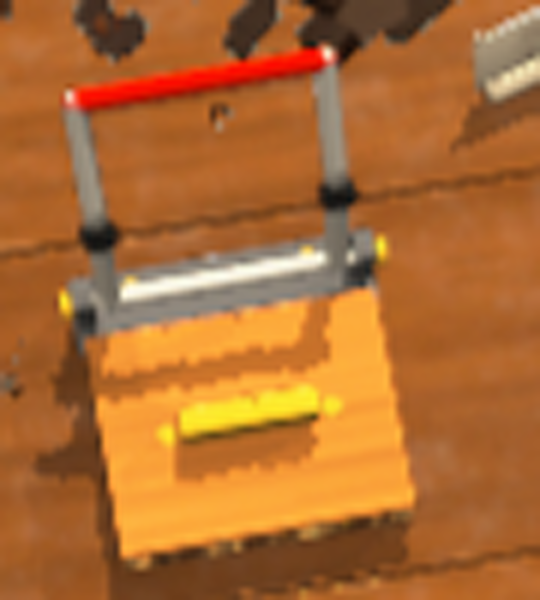

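The lid is flush: its centre is near (0.552,0.007) and its yaw near 4°. Before gripping the bail I'll check the clearance to the tower behind it.

```bash
python3 - <<'E'
from h import *
i=get_image("top")
for p in[(330,178),(300,172),(325,140),(318,122),(330,70)]:
    print(p,[ray(i,p,z)[:2].round(3).tolist() for z in(0,.05,.1,.2,.3)])
delta(.6662,.0149,.23,4.1)
look("scene","pics/m.png",240,400,90,250,4)
E
```

```text
(330, 178) [[0.724, -0.051], [0.708, -0.047], [0.691, -0.043], [0.657, -0.036], [0.624, -0.028]]
(300, 172) [[0.75, 0.029], [0.733, 0.03], [0.715, 0.03], [0.679, 0.031], [0.643, 0.031]]
(325, 140) [[0.836, -0.05], [0.814, -0.046], [0.793, -0.042], [0.75, -0.035], [0.707, -0.027]]
(318, 122) [[0.891, -0.036], [0.868, -0.033], [0.844, -0.03], [0.796, -0.024], [0.749, -0.018]]
(330, 70) [[1.048, -0.088], [1.017, -0.083], [0.987, -0.078], [0.926, -0.067], [0.865, -0.056]]
t 50.55 tcp [ 0.4608 -0.2061  0.1552] yawY 3.95 zaxis [ 0.001  0.    -1.   ] F [ 0.7 -0.9 -0.2] w 0.0283 q [-0.58  0.    1.91  0.    1.23 -0.65]
shift units [5.14 5.53 1.87] turn units [-0.    0.01  0.03]
```

View pics/m.png

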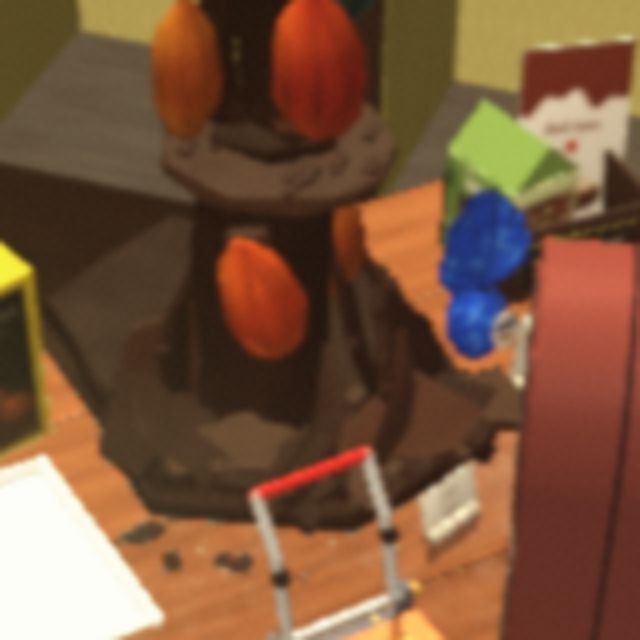

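The picture shows only low rock near the bail and the tower column well behind, so a vertical approach is clear.

Emit:
play_rows(
  steps="0 0 0 0 0 0.9 135;0 0 0 0 0 0.97 135;0 0 0 0.514 0.553 0 135;0 0 0 0.514 0.553 0 135;0 0 0 0.514 0.553 0 135;0 0 0 0.514 0.553 0 135;0 0 0 0.514 0.553 0 135;0 0 0 0.514 0.553 0 135;0 0 0 0.514 0.553 0 135;0 0 0.03 0.514 0.553 0 135",
)

```text
time: 51.6
ee_pos: [0.6256, -0.0253, 0.2294]
eef_rot: [-2.134, -2.305, 0.0]
force: [0.1, -0.4, -0.0]
grip_width: 0.04
gripper_force: 0.0
```

Emit:
play_rows(
  steps="0 0 0 0.514 0.553 0 135;0 0 0 0.514 0.553 0 135;0 0 0 0 0 0 135;0 0 0 0 0 0 135;0 0 0 0 0 0 135",
)

```text
time: 52.1
ee_pos: [0.6657, 0.0162, 0.2292]
eef_rot: [-2.136, -2.303, 0.001]
force: [0.0, -0.1, -0.6]
grip_width: 0.0403
gripper_force: 0.0
```

```bash
python3 - <<'E'
from h import *
delta(.6668,.0149,.146,4.1)
E
```

```text
t 52.10 tcp [0.6657 0.0162 0.2292] yawY 4.3 zaxis [-0.001 -0.    -1.   ] F [ 0.  -0.1 -0.6] w 0.0403 q [-0.09  0.32  1.41 -0.    1.41 -0.17]
shift units [ 0.03 -0.03 -2.08] turn units [ 0.   -0.01 -0.03]
```

Emit:
play_rows(
  steps="0 0 -0.03 0.03 -0.03 -0.6 135;0 0 0 0 0 -0.6 135;0 0 0 0 0 -0.5 135;0 0 0 0 0 -0.38 135;0 0 0 0 0 0 135;0 0 0 0 0 0 255;0 0 0 0 0 0 255;0 0 0 0 0 0 255;0 0 0 0 0 0 255",
)

```text
time: 53.0
ee_pos: [0.6663, 0.0142, 0.1479]
eef_rot: [-2.14, -2.298, 0.004]
force: [-10.1, -1.2, 5.0]
grip_width: 0.0076
gripper_force: 58.7
```

```bash
python3 - <<'E'
from h import *
s,R=tcp()
# arc rows: bail angle 0->1.82, offsets relative to start
th=np.linspace(0,1.82,41);a0=np.arctan2(51,119);r=.1296
x=r*np.sin(a0-th);z=r*np.cos(a0-th);d=np.diff(np.c_[x,z],axis=0)/.04
c,sn=np.cos(np.radians(4.1)),np.sin(np.radians(4.1))
print(";".join("0 0 0 %.3f %.3f %.3f 255"%(p*c,p*sn,q) for p,q in d))
E
```

```text
t 53.00 tcp [0.6663 0.0142 0.1479] yawY 4.08 zaxis [-0.003 -0.001 -1.   ] F [-10.1  -1.2   5. ] w 0.0076 q [-0.1   0.39  1.48 -0.    1.28 -0.17]
0 0 0 -0.136 -0.010 0.055 255;0 0 0 -0.139 -0.010 0.049 255;0 0 0 -0.141 -0.010 0.042 255;0 0 0 -0.143 -0.010 0.036 255;0 0 0 -0.144 -0.010 0.029 255;0 0 0 -0.145 -0.010 0.023 255;0 0 0 -0.146 -0.010 0.016 255;0 0 0 -0.147 -0.011 0.009 255;0 0 0 -0.147 -0.011 0.003 255;0 0 0 -0.147 -0.011 -0.004 255;0 0 0 -0.147 -0.011 -0.011 255;0 0 0 -0.146 -0.010 -0.017 255;0 0 0 -0.145 -0.010 -0.024 255;0 0 0 -0.144 -0.010 -0.031 255;0 0 0 -0.142 -0.010 -0.037 255;0 0 0 -0.140 -0.010 -0.044 255;0 0 0 -0.138 -0.010 -0.050 255;0 0 0 -0.136 -0.010 -0.056 255;0 0 0 -0.133 -0.010 -0.062 255;0 0 0 -0.130 -0.009 -0.068 255;0 0 0 -0.127 -0.009 -0.074 255;0 0 0 -0.124 -0.009 -0.080 255;0 0 0 -0.120 -0.009 -0.086 255;0 0 0 -0.116 -0.008 -0.091 255;0 0 0 -0.112 -0.008 -0.096 255;0 0 0 -0.107 -0.008 -0.101 255;0 0 0 -0.102 -0.007 -0.106 255;0 0 0 -0.097 -0.007 -0.110 255;0 0 0 -0.092 -0.007 -0.115 255;0 0 0 -0.087 -0.006 -0.119 255;0 0 0 -0.082 -0.006 -0.123 255;0 0 0 -0.076 -0.005 -0.126 255;0 0 0 -0.070 -0.005 -0.130 255;0 0 0 -0.064 -0.005 -0.133 255;0 0 0 -0.058 -0.004 -0.135 255;0 0 0 -0.052 -0.004 -0.138 255;0 0 0 -0.046 -0.003 -0.140 255;0 0 0 -0.039 -0.003 -0.142 255;0 0 0 -0.033 -0.002 -0.144 255;0 0 0 -0.026 -0.002 -0.145 255
```

Emit:
play_rows(
  steps="0 0 0 -0.136 -0.01 0.055 255;0 0 0 -0.139 -0.01 0.049 255;0 0 0 -0.141 -0.01 0.042 255;0 0 0 -0.143 -0.01 0.036 255;0 0 0 -0.144 -0.01 0.029 255;0 0 0 -0.145 -0.01 0.023 255;0 0 0 -0.146 -0.01 0.016 255;0 0 0 -0.147 -0.011 0.009 255;0 0 0 -0.147 -0.011 0.003 255;0 0 0 -0.147 -0.011 -0.004 255",
)

```text
time: 54.0
ee_pos: [0.611, 0.0104, 0.1586]
eef_rot: [2.139, 2.297, 0.003]
force: [2.7, 0.3, 8.2]
grip_width: 0.0074
gripper_force: 62.4
```

Emit:
play_rows(
  steps="0 0 0 -0.147 -0.011 -0.011 255;0 0 0 -0.146 -0.01 -0.017 255;0 0 0 -0.145 -0.01 -0.024 255;0 0 0 -0.144 -0.01 -0.031 255;0 0 0 -0.142 -0.01 -0.037 255;0 0 0 0 0 0 255",
)

```text
time: 54.6
ee_pos: [0.5799, 0.0082, 0.1524]
eef_rot: [-2.14, -2.298, 0.002]
force: [-3.7, -1.1, 9.7]
grip_width: 0.0075
gripper_force: 64.4
```

```bash
python3 - <<'E'
from h import *
s,R=tcp()
a=np.radians(4.1);d=s["ee_pos"]-[.5495,.0065,0];x=d[0]*np.cos(a)+d[1]*np.sin(a)-.066;z=s["ee_pos"][2]+.0111-.04
print("rel",x,z,"radius",np.hypot(x,z),"angle",np.arctan2(51,119)-np.arctan2(x,z))
E
```

```text
t 54.60 tcp [0.5799 0.0082 0.1524] yawY 4.08 zaxis [-0.002 -0.001 -1.   ] F [-3.7 -1.1  9.7] w 0.0075 q [-0.12  0.18  1.72 -0.    1.24 -0.19]
rel -0.03556185556657574 0.12350518453685816 radius 0.12852305699298233 angle 0.6852462698850372
```

Emit:
play_rows(
  steps="0 0 0 -0.14 -0.01 -0.044 255;0 0 0 -0.138 -0.01 -0.05 255;0 0 0 -0.136 -0.01 -0.056 255;0 0 0 -0.133 -0.01 -0.062 255;0 0 0 -0.13 -0.009 -0.068 255;0 0 0 -0.127 -0.009 -0.074 255;0 0 0 -0.124 -0.009 -0.08 255;0 0 0 -0.12 -0.009 -0.086 255;0 0 0 -0.116 -0.008 -0.091 255;0 0 0 -0.112 -0.008 -0.096 255",
)

```text
time: 55.6
ee_pos: [0.5291, 0.0047, 0.1223]
eef_rot: [-2.14, -2.298, 0.002]
force: [0.3, -1.6, 1.0]
grip_width: 0.0073
gripper_force: 66.7
```

Emit:
play_rows(
  steps="0 0 0 -0.107 -0.008 -0.101 255;0 0 0 -0.102 -0.007 -0.106 255;0 0 0 -0.097 -0.007 -0.11 255;0 0 0 -0.092 -0.007 -0.115 255;0 0 0 -0.087 -0.006 -0.119 255;0 0 0 -0.082 -0.006 -0.123 255;0 0 0 -0.076 -0.005 -0.126 255;0 0 0 -0.07 -0.005 -0.13 255;0 0 0 -0.064 -0.005 -0.133 255;0 0 0 0 0 0 255",
)

```text
time: 56.6
ee_pos: [0.4987, 0.0026, 0.0797]
eef_rot: [-2.141, -2.299, 0.0]
force: [4.5, 0.0, -4.3]
grip_width: 0.0072
gripper_force: 69.6
```

```bash
cat >> h.py <<'E'
def bail():
    s,R=tcp()
    a=np.radians(4.1);d=s["ee_pos"]-[.5495,.0065,0];x=d[0]*np.cos(a)+d[1]*np.sin(a)-.066;z=s["ee_pos"][2]+.0111-.04
    print("radius",np.hypot(x,z),"angle",np.arctan2(51,119)-np.arctan2(x,z))
E
python3 -c "
from h import *
bail()"
```

```text
t 56.60 tcp [0.4987 0.0026 0.0797] yawY 4.07 zaxis [-0.  0. -1.] F [ 4.5  0.  -4.3] w 0.0072 q [-0.15  0.09  1.98  0.    1.07 -0.22]
radius 0.1274782919903525 angle 1.5661149779003305
```

Emit:
play_rows(
  steps="0 0 0 -0.058 -0.004 -0.135 255;0 0 0 -0.052 -0.004 -0.138 255;0 0 0 -0.046 -0.003 -0.14 255;0 0 0 -0.039 -0.003 -0.142 255;0 0 0 0 0 0 255",
)

```text
time: 57.1
ee_pos: [0.4908, 0.002, 0.0575]
eef_rot: [-2.141, -2.298, 0.001]
force: [3.3, 0.3, -2.8]
grip_width: 0.0073
gripper_force: 71.1
```

Emit:
play_rows(
  steps="0 0 0 -0.033 -0.002 -0.144 255;0 0 0 -0.026 -0.002 -0.1 255;0 0 0 0 0 0 255",
)

```text
time: 57.4
ee_pos: [0.4887, 0.0019, 0.0483]
eef_rot: [-2.141, -2.299, 0.0]
force: [-0.1, 0.8, 0.1]
grip_width: 0.0075
gripper_force: 71.4
```

```bash
python3 -c "
from h import *
bail()"
```

```text
t 57.40 tcp [0.4887 0.0019 0.0483] yawY 4.08 zaxis [-0.001  0.    -1.   ] F [-0.1  0.8  0.1] w 0.0075 q [-0.16  0.12  2.02  0.    1.01 -0.23]
radius 0.12845339609537587 angle 1.8240535194391456
```

Emit:
play_rows(
  steps="0 0 0 -0.004 0 -0.05 255;0 0 0 0 0 0 255;0 0 0 0 0 0 255",
)

```text
time: 57.7
ee_pos: [0.4884, 0.0019, 0.0467]
eef_rot: [-2.14, -2.298, 0.001]
force: [-2.8, 1.1, 2.1]
grip_width: 0.0076
gripper_force: 71.5
```

Emit:
play_rows(
  steps="0 0 0 0 0 -0.04 255;0 0 0 0 0 0 255;0 0 0 0 0 0 255",
)

```text
time: 58.0
ee_pos: [0.4882, 0.0019, 0.0449]
eef_rot: [-2.14, -2.298, 0.002]
force: [-5.3, 0.5, 1.4]
grip_width: 0.0077
gripper_force: 71.6
```

I'll open the fingers so the bail rests by its own weight, wait 2.5 s, and regrip.

Emit:
play_rows(
  steps="0 0 0 0 0 0 190;0 0 0 0 0 0 190;0 0 0 0 0 0 190;0 0 0 0 0 0 190;0 0 0 0 0 0 190;0 0 0 0 0 0 190;0 0 0 0 0 0 190;0 0 0 0 0 0 190;0 0 0 0 0 0 190;0 0 0 0 0 0 190",
)

```text
time: 59.0
ee_pos: [0.4889, 0.0018, 0.0453]
eef_rot: [2.141, 2.299, 0.0]
force: [0.4, -0.3, 0.9]
grip_width: 0.022
gripper_force: 0.0
```

Emit:
play_rows(
  steps="0 0 0 0 0 0 190;0 0 0 0 0 0 190;0 0 0 0 0 0 190;0 0 0 0 0 0 190;0 0 0 0 0 0 190;0 0 0 0 0 0 190;0 0 0 0 0 0 190;0 0 0 0 0 0 190;0 0 0 0 0 0 190;0 0 0 0 0 0 190",
)

```text
time: 60.0
ee_pos: [0.4889, 0.0018, 0.0453]
eef_rot: [2.141, 2.299, 0.0]
force: [-0.1, -0.6, 0.2]
grip_width: 0.0216
gripper_force: 0.0
```

Emit:
play_rows(
  steps="0 0 0 0 0 0 190;0 0 0 0 0 0 190;0 0 0 0 0 0 190;0 0 0 0 0 0 190;0 0 0 0 0 0 190",
)

```text
time: 60.5
ee_pos: [0.4889, 0.0018, 0.0453]
eef_rot: [2.141, 2.299, -0.0]
force: [-0.5, 0.6, 0.5]
grip_width: 0.0217
gripper_force: 0.0
```

```bash
python3 - <<'E'
from h import *
bail()
i=get_image("scene");c=i["color"].astype(int);m=(c[...,0]>150)&(c[...,1]<60)&(c[...,2]<60)
n,l,st,ce=cv2.connectedComponentsWithStats(m.astype(np.uint8))
for k in range(1,n):
    if st[k,4]>15 and 200<ce[k,0]<480 and 150<ce[k,1]<330: print(st[k],ce[k])
t=np.radians(4.1)
for y in(-.05,.05):
  for X,Z in((-.062,.060),(-.062,.056)):
    print("bar closed px",proj(i,[.5495+X*np.cos(t)-y*np.sin(t),.0065+X*np.sin(t)+y*np.cos(t),Z]).round(1))
E
```

```text
t 60.50 tcp [0.4889 0.0018 0.0453] yawY 4.08 zaxis [-0. -0. -1.] F [-0.5  0.6  0.5] w 0.0217 q [-0.16  0.12  2.02 -0.    1.   -0.23]
radius 0.127850834697556 angle 1.8473431230503854
[298 158  14  13  79] [305.24050633 165.15189873]
bar closed px [360.  260.5]
bar closed px [359.9 261.4]
bar closed px [332.5 272.6]
bar closed px [332.5 273.5]
```

Emit:
play_rows(
  steps="0 0 0 0 0 0 255;0 0 0 0 0 0 255;0 0 0 0 0 0 255;0 0 0 0.026 0.002 0.145 255;0 0 0 0.033 0.002 0.144 255;0 0 0 0.039 0.003 0.142 255;0 0 0 0.046 0.003 0.14 255;0 0 0 0.052 0.004 0.138 255;0 0 0 0.058 0.004 0.135 255;0 0 0 0.064 0.005 0.133 255",
)

```text
time: 61.55
ee_pos: [0.4995, 0.0026, 0.084]
eef_rot: [-2.138, -2.297, 0.006]
force: [-7.7, -2.8, -1.9]
grip_width: 0.0073
gripper_force: 58.4
```

Emit:
play_rows(
  steps="0 0 0 0.07 0.005 0.13 255;0 0 0 0.076 0.005 0.126 255;0 0 0 0.082 0.006 0.123 255;0 0 0 0 0 0 255",
)

```text
time: 61.95
ee_pos: [0.5085, 0.0032, 0.1]
eef_rot: [-2.138, -2.296, 0.007]
force: [-13.6, -2.4, 6.7]
grip_width: 0.0077
gripper_force: 58.9
```

```bash
python3 - <<'E'
from h import *
bail()
i=look("top","pics/n.png",270,370,170,280,5)
c=i["color"].astype(int);m=((c[...,0]>150)&(c[...,1]<60)&(c[...,2]<60)).astype(np.uint8)
n,l,st,ce=cv2.connectedComponentsWithStats(m)
for k in range(1,n):
    if st[k,4]>8 and 270<ce[k,0]<370 and 165<ce[k,1]<290: print(st[k],ce[k].round(1),ray(i,ce[k],.1).round(3))
E
```

```text
t 61.95 tcp [0.5085 0.0032 0.1   ] yawY 4.1 zaxis [-0.006 -0.    -1.   ] F [-13.6  -2.4   6.7] w 0.0077 q [-0.15  0.09  1.94 -0.    1.12 -0.22]
radius 0.12860476191169626 angle 1.3899026066236
[337 247   3   4   9] [338.  248.3] [ 0.511 -0.042  0.1  ]
[300 252   9   5  25] [303.8 254.2] [0.506 0.042 0.1  ]
```

Emit:
play_rows(
  steps="0 0 0 0.057 0.006 0.119 255;0 0 0 0.092 0.007 0.115 255;0 0 0 0.097 0.007 0.11 255;0 0 0 0.102 0.007 0.106 255;0 0 0 0.107 0.008 0.101 255;0 0 0 0.112 0.008 0.096 255;0 0 0 0.116 0.008 0.091 255;0 0 0 0.12 0.009 0.086 255;0 0 0 0.124 0.009 0.08 255;0 0 0 0.127 0.009 0.074 255",
)

```text
time: 63.0
ee_pos: [0.5519, 0.0061, 0.1418]
eef_rot: [-2.14, -2.298, 0.004]
force: [-15.1, -1.9, 18.1]
grip_width: 0.0076
gripper_force: 58.8
```

Emit:
play_rows(
  steps="0 0 0 0.13 0.009 0.068 255;0 0 0 0.133 0.01 0.062 255;0 0 0 0.136 0.01 0.056 255;0 0 0 0.138 0.01 0.05 255;0 0 0 0.14 0.01 0.044 255;0 0 0 0 0 0 255",
)

```text
time: 63.6
ee_pos: [0.5818, 0.0082, 0.1528]
eef_rot: [2.139, 2.297, 0.003]
force: [-4.5, -1.3, 8.1]
grip_width: 0.0076
gripper_force: 61.9
```

```bash
python3 -c "
from h import *
bail()"
```

```text
t 63.60 tcp [0.5818 0.0082 0.1528] yawY 4.08 zaxis [ 0.004 -0.001 -1.   ] F [-4.5 -1.3  8.1] w 0.0076 q [-0.12  0.18  1.72 -0.    1.23 -0.19]
radius 0.12836577807750316 angle 0.670418956979453
```

Emit:
play_rows(
  steps="0 0 0 0.142 0.01 0.037 255;0 0 0 0.144 0.01 0.031 255;0 0 0 0.145 0.01 0.024 255;0 0 0 0.146 0.01 0.017 255;0 0 0 0.147 0.011 0.011 255;0 0 0 0.147 0.011 0.004 255;0 0 0 0.147 0.011 -0.003 255;0 0 0 0.147 0.011 -0.009 255;0 0 0 0.146 0.01 -0.016 255;0 0 0 0.145 0.01 -0.023 255",
)

```text
time: 64.6
ee_pos: [0.6394, 0.0123, 0.1542]
eef_rot: [2.14, 2.298, 0.001]
force: [-2.4, -2.7, 6.4]
grip_width: 0.0076
gripper_force: 63.4
```

Emit:
play_rows(
  steps="0 0 0 0.144 0.01 -0.029 255;0 0 0 0.143 0.01 -0.036 255;0 0 0 0.141 0.01 -0.042 255;0 0 0 0.139 0.01 -0.049 255;0 0 0 0.12 0.01 -0.05 255;0 0 0 0 0 0 255",
)

```text
time: 65.2
ee_pos: [0.6662, 0.0141, 0.1448]
eef_rot: [2.141, 2.299, -0.001]
force: [-0.9, -4.5, 6.7]
grip_width: 0.0078
gripper_force: 65.3
```

```bash
python3 -c "
from h import *
bail()"
```

```text
t 65.20 tcp [0.6662 0.0141 0.1448] yawY 4.07 zaxis [-0.    -0.001 -1.   ] F [-0.9 -4.5  6.7] w 0.0078 q [-0.1   0.39  1.49 -0.    1.27 -0.17]
radius 0.12656597868313063 angle -0.009067042435955852
```

Emit:
play_rows(
  steps="0 0 0 0 0 0 135;0 0 0 0 0 0 135;0 0 0 0 0 0 135;0 0 0 0 0 0 135;0 0 0 0 0 0.3 135;0 0 0 0 0 0.6 135;0 0 0 0 0 0.8 135;0 0 0 0 0 0.8 135;0 0 0 -0.5 -0.5 0.2 135;0 0 0 -0.6 -0.6 0 135",
)

```text
time: 66.2
ee_pos: [0.6231, -0.0292, 0.2566]
eef_rot: [2.135, 2.297, 0.006]
force: [-0.7, -0.2, 0.8]
grip_width: 0.0401
gripper_force: 0.0
```

Emit:
play_rows(
  steps="0 0 0 -0.6 -0.6 0 135;0 0 0 -0.6 -0.6 0 135;0 0 0 -0.6 -0.6 0 135;0 0 0 -0.6 -0.6 0 135;0 0 0 -0.6 -0.6 0 135;0 0 0 -0.6 -0.8 0 135;0 0 0 -0.5 -0.8 0 135;0 0 0 0 0 0 135;0 0 0 0 0 0 135;0 0 0 0 0 0 135",
)

```text
time: 67.2
ee_pos: [0.4582, -0.2128, 0.2531]
eef_rot: [2.14, 2.299, 0.001]
force: [0.5, 0.5, -0.1]
grip_width: 0.04
gripper_force: 0.0
```

```bash
python3 - <<'E'
from h import *
tcp()
i=look("top","pics/z.png",275,375,170,270,5)
hsv=cv2.cvtColor(i["color"],cv2.COLOR_RGB2HSV)[205:275,275:365]
h_,s_,v_=cv2.split(hsv)
m=((h_>9)&(h_<35)&(s_>150)&(v_>200)).astype(np.uint8)
c=max(cv2.findContours(m,0,2)[0],key=cv2.contourArea);r=cv2.minAreaRect(c)
b=cv2.boxPoints(r)+[275,205];W=np.array([ray(i,p,.032)[:2] for p in b]);print(r,W.mean(0).round(4))
y=((h_>25)&(h_<33)&(s_>200)&(v_>150));ys,xs=np.nonzero(y);print("ridge",len(xs),ray(i,(xs.mean()+275,ys.mean()+205),.054).round(4))
c=i["color"][165:205,270:345].astype(int);ys,xs=np.nonzero((c[...,0]>150)&(c[...,1]<70)&(c[...,2]<70));print("red",len(xs),xs.mean()+270,ys.mean()+165)
E
```

```text
t 67.20 tcp [ 0.4582 -0.2128  0.2531] yawY 4.1 zaxis [ 0.001  0.    -1.   ] F [ 0.5  0.5 -0.1] w 0.04 q [-0.59 -0.08  1.81  0.    1.42 -0.66]
((41.28004455566406, 34.95021438598633), (37.01955032348633, 49.84074020385742), 79.91940307617188) [0.5512 0.0066]
ridge 70 [0.5527 0.0078 0.054 ]
red 155 308.27096774193546 182.83225806451614
```

View pics/z.png

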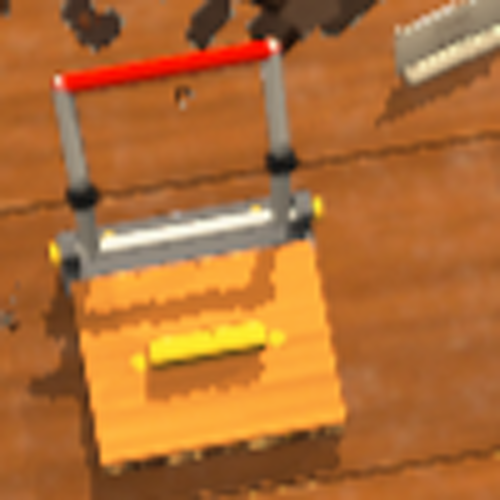

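The lid hasn't moved and the bail is fully back open, with the red bar at the same pixels as at the start. I'll hand in.

```bash
python3 -c "
from rig import hand_in
print(hand_in())"
```

```text
the job is handed in; nothing more can be done
None
```

I handed the job in at about 67 s: all three bars are fully home, the lid lies square and flush, the bail rested on it for about 2.5 s and is back open; no verdict was returned.

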